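# Re-fuse the panel: clip each cartridge fuse into the base of its length

### The arm

A 6-joint arm with a two-finger parallel gripper is mounted at the origin on a cart in front of the work surface, level with it; the furniture and walls round the work are solid. World frame = base frame: x ahead of the robot, y to its left, z up, the work surface at z = 0. Lengths are in m, angles in degrees, forces in N, time in s.
With the tool pointing down it reaches from about 0.3 to 0.75 m from the base axis. Payload 8.5 kg.
Tool frame: the origin (TCP) lies on the centre line of the jaws, within the pads' length; the fingertips stand 19 mm ahead of it and the grasp point (between the pads) is the TCP; z points along the fingers, x is the direction in which the jaws open and shut, and the axes are right-handed (so a half turn about z gives the same grasp; the last joint's range is limited). The gripper opens to 85 mm and grips with 20 to 120 N. Pads are 22 mm wide; open, the fingers measure 114 mm over their backs; the gripper's body (76 mm by 85 mm) begins 54 mm behind the grasp point. The pads swing forward as they close: fully open they stand 13 mm farther back than shut.
Start: joints at [55.216, 21.807, 74.336, -0, 83.858, -12.336], TCP at [0.21, 0.508, 0.222] pointing down, gripper open.
Joint ranges: [-178.18, 178.18], [-50.72, 133.34], [12.68, 142.11], [-81.47, 261.47], [9.98, 163.14], [-165.26, 165.26]. Speed limits (degrees/s): [136.94, 136.94, 180, 180, 180, 180].

### API

Orientations are given as a 3x3 rotation matrix whose columns are the frame's x, y, z axes.
In Python, from rig import env, cams, order gives the robot as it stands.
- The arm moves only by the tool step_arm, never from a script. Its argument "steps" is a list of rows, each an object with "xyz": the shift along the tool's x, y, z normalised to -1 to 1, where 1 is 0.04 m, a list of three; "turn": the turn, a rotation vector about the tool's x, y, z normalised to -1 to 1, where 1 is 0.08 rad, a list of three; "gripper": the gripper command: -1 is shut, 1 is fully open, values between are in proportion. A call has 1 to 20 rows; each row shifts and turns the commanded pose from where the row before left it, along the tool's axes as they then stand; what a row does not reach is not made up. A row lasts 1/12 s, in which the tool goes at most 41.7 mm and 7.16 degrees, less where a joint would pass 70% of its speed; a pose out of reach is approached as far as the arm can. A call with a number of a shift or a turn outside -1 to 1 is refused whole. A call with a gripper value outside its range is refused whole. The fingers move at their own pace and stop on an object; "squeeze" is the grip in N (left out, the last holds). Time passes only in rows, so rows that do not move let the fingers close. It gives the time, the measured TCP pose, the force and the opening at its end, in the units of the state.
- env.observe(): the state, without advancing time (a new reading comes with each control period).
- cams.get_image(name): name is "scene" or "top"; returns (picture, depth): 384x512x3 uint8, red, green, blue; 384x512 float32, m along the optical axis (not along the pixel's ray), 0 where there is no reading.
- cams.camera_info(name): a dict with "fx", "fy", "cx", "cy" (pixels), "extrinsics" (4x4, takes a point from camera to world coordinates). Camera axes: x right, y down, z forward; pixel columns grow to the right and rows downward; lengths in m; the calibration is good to about 2 mm. A picture is of the moment at which its call begins. camera_info takes no time and is no camera call.
- order.close_job(): hands the job in, once; it reports no verdict.
The state is a dict: "time_s": time; "q": joint angles; "qvel": joint speeds; "joint_efforts": joint torques, N m; "position": TCP position; "tool_rot": TCP orientation; "ft_force": force on the tool from outside, world axes, zero at the start; "wrist_torque": the same for the moment, N m; "grip_width": finger opening in m.
Only numpy, scipy, OpenCV 4.12 (cv2) and the standard library are available. Lean on these libraries where they do the work, as an engineer would, in place of code of your own. Each camera call takes 0.05 s, during which the arm holds its last target. There are 200 camera calls.

### The job

Re-fuse the small fuse panel on the bench: three white cartridge fuses that differ only in length lie about on the mat, and each of the panel's three bases takes only one length. Press each fuse down into the spring clips of the base that matches its length until it has snapped fully home at both ends, and let go. Leave the battery and the heat sink where they are.

Things in the scene. Friction and masses are not known exactly. Their poses are not given: they have to be found in the camera images.
- fuse_short: the shortest of three look-alike cartridge fuses: white ceramic tube (13.2 mm diameter) with a plain nickel cap, 14 mm diameter and 10 mm long, on each end; 51 mm long overall, 23 g. Origin at its middle, on its centre line; x runs along its length (either end may point either way, and it may have rolled about x, so its y and z say nothing). It lies on the mat at the start, so its centre line is 7 mm above the mat
- fuse_mid: the middle one of the three look-alike fuses: as fuse_short, but 65 mm long overall, 29 g. Origin and axes as fuse_short
- fuse_long: the longest of the three look-alike fuses: as fuse_short, but 85 mm long overall, 38 g. Origin and axes as fuse_short
- panel: grey steel mounting plate, 134 mm (x) by 130 mm (y), 3 mm thick, lying flat on the mat and fixed. Origin at the middle of its underside. It carries three black fuse bases side by side, all parallel to its x, 42 mm apart in y (at y = -42, 0 and +42 mm); which base is in which of the three rows changes
- base_short: black moulded base for the 51 mm fuse, fixed on the panel: slab 91 mm (x) by 30 mm (y) by 10 mm high, origin at the middle of its underside, x along the row (as the fuse must lie), z up. Bronze spring clips, 7 mm wide along x, at x = +20.5 and -20.5 mm take the fuse's caps; end stops at x = +28.5 and -28.5 mm, 28 mm high (3 mm play at each end of the fuse), then terminal screws 18 mm high
- base_mid: black moulded base for the 65 mm fuse: as base_short, but slab 105 mm long, clips at x = +27.5 and -27.5 mm, end stops at +35.5 and -35.5 mm. In all bases nothing between the two clips stands higher than the slab's 10 mm, so the fingers can go down on both sides of the fuse's middle (34 mm clear between the clips of base_short)
- base_long: black moulded base for the 85 mm fuse: as base_short, but slab 125 mm long, clips at x = +37.5 and -37.5 mm, end stops at +45.5 and -45.5 mm
- base_short_seat (a point): where the middle of the 51 mm fuse is when fully home in base_short: midway between the clips, on the fuse's centre line, 23 mm above the base's origin (26 mm above the mat); axes as base_short. In all bases a clip is two sprung leaves whose tops stand 12 mm above this point, with a mouth 18 mm wide narrowing to 10 mm
- base_mid_seat (a point): the same for the 65 mm fuse in base_mid. In all bases a fuse pressed straight down meets the leaves some 12 mm above this point, spreads them (6 to 10 N in all, least when it is level and centred), snaps in under the narrow place about 5 mm above this point and comes to rest on a saddle in each clip
- base_long_seat (a point): the same for the 85 mm fuse in base_long
- battery_9v: nine-volt block battery, 27 x 50 x 18 mm, lying loose in front of the fuses; bystander. Origin at the middle of its underside. To its left stands a stereo microscope: its eyepieces overhang x above 0.46 m, y above 0.09 m at 0.28 to 0.40 m height, and a tool on a holder stands at x above 0.37 m, y above 0.16 m, 0.18 m high; keep the arm clear of both
- heatsink: black finned heat sink, 40 x 40 x 22 mm, loose, behind the vise; bystander. Origin at the middle of its underside. The vise (fixed, blue jaws, 43 mm high) stands on the mat between x = 0.46 and 0.62 m, y = -0.20 and 0.05 m
Not all that is in view belongs to the job. What is shaped like the fuse_long but red is not meant.

How it is judged (in metres and radians):
At the end, for the whole second after the job is handed in: Each fuse lies at rest in the base of its own length: its middle within 5 mm of the seat along the row, within 3 mm across it and within 3 mm in height, its length within 0.07 rad of the row's direction (so both ends are snapped in) (x of fuse_short in the frame of base_short_seat between -0.005 and 0.005 m and y of fuse_short in the frame of base_short_seat between -0.003 and 0.003 m and z of fuse_short in the frame of base_short_seat between -0.003 and 0.003 m and angle between the x axis of fuse_short and the x axis of base_short_seat, either way round below 0.07 rad and linear speed of each of fuse_short, fuse_mid, fuse_long below 0.02 m/s and x of fuse_mid in the frame of base_mid_seat between -0.005 and 0.005 m and y of fuse_mid in the frame of base_mid_seat between -0.003 and 0.003 m and z of fuse_mid in the frame of base_mid_seat between -0.003 and 0.003 m and angle between the x axis of fuse_mid and the x axis of base_mid_seat, either way round below 0.07 rad and x of fuse_long in the frame of base_long_seat between -0.005 and 0.005 m and y of fuse_long in the frame of base_long_seat between -0.003 and 0.003 m and z of fuse_long in the frame of base_long_seat between -0.003 and 0.003 m and angle between the x axis of fuse_long and the x axis of base_long_seat, either way round below 0.07 rad); the robot touches nothing.
It fails at once if the battery is moved more than 30 mm (distance of battery_9v from where it was at the start of the episode above 0.03 m).
It fails at once if the heat sink is moved more than 30 mm (distance of heatsink from where it was at the start of the episode above 0.03 m).
It also fails if it takes over 58 s, if anything falls off the work surface, if the arm or the gripper's body presses on something with over 40 N, if the wrist force passes 120 N, or if a joint passes its speed limit or range.

## Working session

There is one attempt and no reset: what is moved stays moved. The work goes in short steps, Python scripts to look and compute and a tool call to move; the robot and the scene stay as the last step left them, time stands still between calls to the robot, and variables do not carry over. Pictures are saved under pics/ and viewed, about 8 in all and at most 12, crops included, and the job is handed in when it is done.

Besides the shell and the picture viewer there is one more tool, called as name([rows], argument=value, ...), one row to a line, values as JSON. step_arm: Moves the arm, as the interface text tells. Scaled input: -1 to 1 covers 0.04 m each way for a shift and 0.08 rad each way for a turn. Its arguments: {"type":"object","properties":{"steps":{"type":"array"},"squeeze":{"type":"number"}},"required":["steps"]}

```bash
ls; mkdir -p pics
python3 - <<'E'
from rig import env,cams,order
import cv2,numpy as np
for n in("top","scene"):
    im,d=cams.get_image(n); cv2.imwrite(f"pics/{n}0.png",im[:,:,::-1]); np.save(f"pics/{n}0.npy",d)
    print(n,{k:np.round(v,4).tolist() for k,v in cams.camera_info(n).items()})
print(env.observe())
E
```

```text
pics
top {'fx': 441.3833, 'fy': 441.3833, 'cx': 259.9482, 'cy': 189.2901, 'extrinsics': [[-0.0248, -0.9943, 0.1037, 0.4652], [-0.9996, 0.0262, 0.0121, -0.1314], [-0.0147, -0.1033, -0.9945, 1.0163], [0.0, 0.0, 0.0, 1.0]]}
scene {'fx': 412.868, 'fy': 412.868, 'cx': 256.347, 'cy': 192.6823, 'extrinsics': [[-0.1015, -0.7273, 0.6788, -0.0139], [-0.9948, 0.0777, -0.0656, -0.0726], [-0.005, -0.6819, -0.7314, 0.6927], [0.0, 0.0, 0.0, 1.0]]}
{'time_s': 0.1, 'q': array([ 5.52153788e+01,  2.18391108e+01,  7.43781250e+01,  1.46151945e-03,
        8.38582844e+01, -1.23364477e+01]), 'qvel': array([-0.11345376, -0.10165847, -0.09707604,  0.08096208, -0.06789339,
       -0.08695671]), 'joint_efforts': array([ 3.56832003e-03, -4.49221444e+01, -2.31656134e+01, -1.25059837e-04,
        3.68745197e-03,  2.50263128e-05]), 'position': array([0.20986486, 0.50810298, 0.22166842]), 'tool_rot': array([[ 3.81849630e-01,  9.24224141e-01, -7.72783479e-04],
       [ 9.24223575e-01, -3.81850289e-01, -1.06807065e-03],
       [-1.28222428e-03, -3.06382326e-04, -9.99999131e-01]]), 'ft_force': array([0.43714596, 0.26946151, 0.46712446]), 'wrist_torque': array([0.0028156 , 0.02034267, 0.01166698]), 'grip_width': 0.08507038529069988}
```

View pics/top0.png

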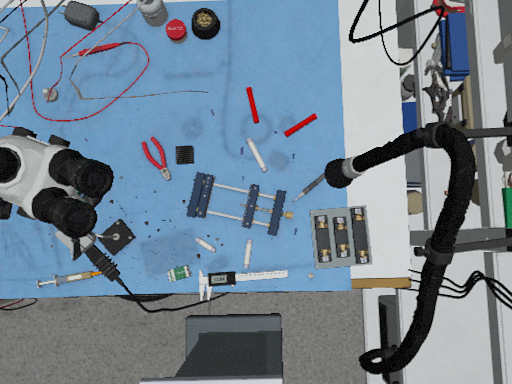

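View pics/scene0.png

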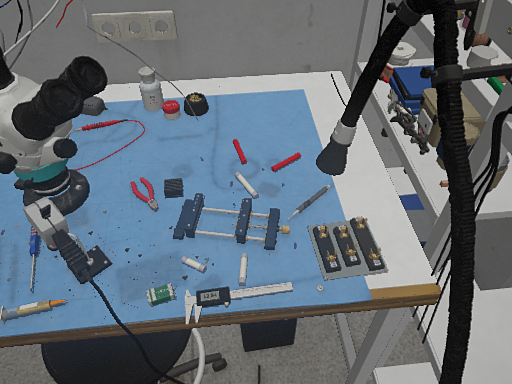

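The top view shows three white fuses: about (257,155), (205,243) and (248,254). The panel is at (340,236). The two red look-alikes at (252,105) and (300,125) are not meant. A fume-extractor nozzle hangs near (340,172). Next I'll measure these and check them in an enlarged crop.

```bash
cat > h.py <<'E'
import cv2,numpy as np
from rig import env,cams,order
def cam(n):
    c=cams.camera_info(n); return c,np.array(c["extrinsics"])
def cloud(n,d):
    c,E=cam(n); v,u=np.mgrid[:384,:512]
    P=np.stack([(u-c["cx"])/c["fx"]*d,(v-c["cy"])/c["fy"]*d,d],-1)
    return P@E[:3,:3].T+E[:3,3]
def ray(n,uv,z):
    c,E=cam(n); uv=np.atleast_2d(uv).astype(float)
    r=np.c_[(uv[:,0]-c["cx"])/c["fx"],(uv[:,1]-c["cy"])/c["fy"],np.ones(len(uv))]@E[:3,:3].T
    return E[:3,3]+r*((z-E[2,3])/r[:,2])[:,None]
def ortho(n,im,x0,x1,y0,y1,z,s=0.0005):
    "rectified picture of plane z: column=(y1-y)/s, row=(x1-x)/s"
    c,E=cam(n); X,Y=np.meshgrid(np.arange(x1,x0,-s),np.arange(y1,y0,-s),indexing='ij')
    p=(np.stack([X,Y,0*X+z],-1)-E[:3,3])@E[:3,:3]
    u=c["fx"]*p[...,0]/p[...,2]+c["cx"]; v=c["fy"]*p[...,1]/p[...,2]+c["cy"]
    return cv2.remap(im,u.astype(np.float32),v.astype(np.float32),cv2.INTER_CUBIC)
E
python3 - <<'E'
from h import *
I={n:cv2.imread(f"pics/{n}0.png") for n in("top","scene")}
for n,seeds in(("top",[(257,155),(205,243),(248,254)]),("scene",[(246,185),(194,264),(243,269)])):
    im=I[n]; P=cloud(n,np.load(f"pics/{n}0.npy")); hsv=cv2.cvtColor(im,cv2.COLOR_BGR2HSV)
    m=((hsv[...,1]<60)&(hsv[...,2]>95)).astype(np.uint8)
    k,L,S,C=cv2.connectedComponentsWithStats(m,connectivity=8)
    for s in seeds:
        l=L[s[1]-1:s[1]+2,s[0]-1:s[0]+2].max(); v,u=np.nonzero(L==l)
        w=ray(n,np.c_[u,v],0.007)[:,:2]
        r=cv2.minAreaRect((w*1000).astype(np.float32)); 
        print(n,s,len(u),np.round(r[0],1),np.round(r[1],1),round(r[2],1),"z med",np.round(np.median(P[v,u,2]),4),"mean",np.round(w.mean(0)*1000,1))
d=np.load("pics/top0.npy");P=cloud("top",d)
for a in((325,345,155,190),(345,440,120,170),(420,470,130,330),(308,372,205,268)):
    q=P[a[2]:a[3],a[0]:a[1]].reshape(-1,3); print(a,np.round(np.percentile(q,[2,25,50,75,98],axis=0),3).tolist())
a=cv2.resize(I["top"][135:275,185:375],None,fx=4.2,fy=4.2,interpolation=cv2.INTER_CUBIC); cv2.imwrite("pics/crop.png",a)
# ortho of panel from both cams, at z=.003 and scene
c=ray("top",(340,236),0.02)[0];print(c)
x,y=c[:2]
o=[ortho(n,I[n],x-.1,x+.1,y-.1,y+.1,.013) for n in I]
cv2.imwrite("pics/pan.png",np.hstack(o))
E
```

```text
top (257, 155) 221 [ 651.6 -112.8] [85.1 13.9] 26.0 z med 0.0126 mean [ 651.8 -112.8]
top (205, 243) 136 [447.3   8. ] [53.8 13.1] 56.2 z med 0.0128 mean [447.4   8.5]
top (248, 254) 170 [425. -87.] [13.5 65.4] 80.6 z med 0.0129 mean [425.  -86.9]
scene (246, 185) 184 [ 651.5 -112.7] [95.3 15.1] 25.9 z med 0.0113 mean [ 650.  -113.4]
scene (194, 264) 173 [446.9   8.4] [56.4 15.1] 54.8 z med 0.0115 mean [447.5   8.7]
scene (243, 269) 212 [425.4 -87.5] [13.  72.5] 81.1 z med 0.0114 mean [424.5 -87.4]
(325, 345, 155, 190) [[0.558, -0.311, -0.002], [0.571, -0.28, 0.118], [0.584, -0.274, 0.138], [0.603, -0.266, 0.155], [0.646, -0.254, 0.194]]
(345, 440, 120, 170) [[0.58, -0.575, -0.324], [0.595, -0.44, -0.005], [0.628, -0.362, 0.043], [0.692, -0.334, 0.327], [0.789, -0.289, 0.433]]
(420, 470, 130, 330) [[0.219, -0.66, -0.192], [0.376, -0.52, 0.052], [0.466, -0.392, 0.326], [0.55, -0.368, 0.432], [0.629, -0.351, 0.468]]
(308, 372, 205, 268) [[0.391, -0.369, -0.005], [0.424, -0.332, 0.002], [0.46, -0.295, 0.007], [0.494, -0.259, 0.014], [0.528, -0.227, 0.034]]
[ 0.45918063 -0.29590387  0.02      ]
```

View pics/crop.png

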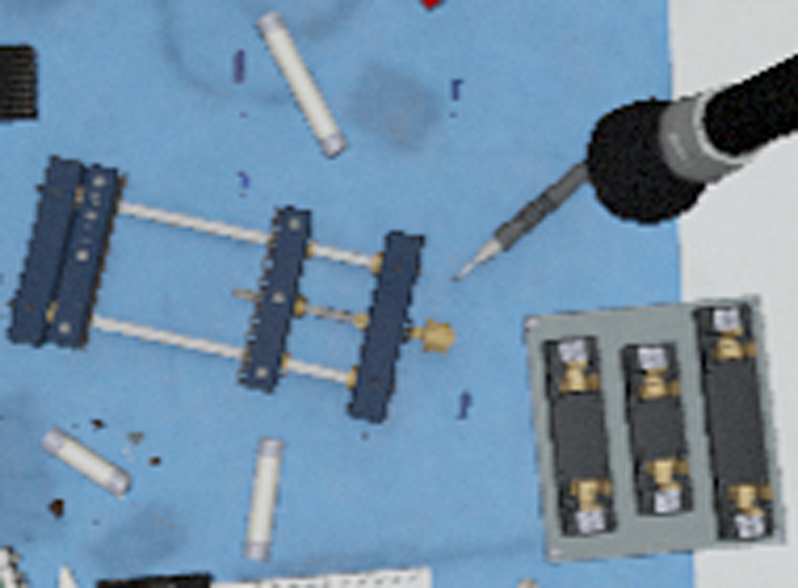

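View pics/pan.png

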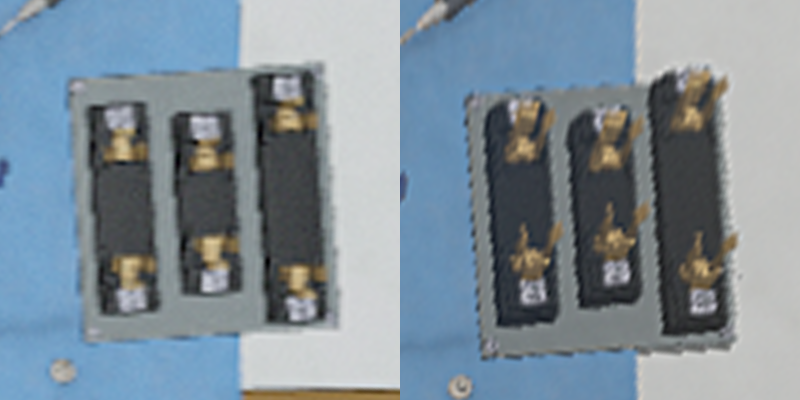

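Fuse identities are confirmed by measured length: long at (257,155) is 85 mm, short at (205,243) is 54 mm and mid at (248,254) is 65 mm. The panel rows, left to right, look like mid, short, long. Next I'll fit the panel pose using both cameras and check the overhead clearance.

```bash
cat > fit.py <<'E'
from h import *
from scipy.optimize import minimize
I={n:cv2.cvtColor(cv2.imread(f"pics/{n}0.png"),cv2.COLOR_BGR2GRAY).astype(np.float32) for n in("top","scene")}
R=[(0,134,130,.003),(42,105,30,.013),(0,91,30,.013),(-42,125,30,.013)]
def val(p,ns,rects=R):
    x,y,t=p[0]/1e3,p[1]/1e3,np.radians(p[2]); Rm=np.array([[np.cos(t),-np.sin(t)],[np.sin(t),np.cos(t)]]); s=0
    for n in ns:
        c,E=cam(n)
        for o,l,w,z in rects:
            l,w,o_=l/2e3,w/2e3,o/1e3; k=np.linspace(-.95,.95,60)
            for q,nv in((np.c_[k*l,0*k+w],(0,1)),(np.c_[k*l,0*k-w],(0,-1)),(np.c_[0*k+l,k*w],(1,0)),(np.c_[0*k-l,k*w],(-1,0))):
                g=[]
                for d in(.0015,-.0015):
                    a=(q+np.array(nv)*d+[0,o_])@Rm.T+[x,y]
                    P=(np.c_[a,0*k+z]-E[:3,3])@E[:3,:3]
                    u=c["fx"]*P[:,0]/P[:,2]+c["cx"];v=c["fy"]*P[:,1]/P[:,2]+c["cy"]
                    g.append(cv2.remap(I[n],u.astype(np.float32)[None],v.astype(np.float32)[None],cv2.INTER_LINEAR)[0])
                s+=np.abs(np.mean(g[0]-g[1]))
    return -s
for ns in(["top"],["scene"],["top","scene"]):
  for rects in(R,R[:1],R[1:]):
    best=min((minimize(val,[a,b,t],args=(ns,rects),method="Nelder-Mead",options=dict(initial_simplex=[[a,b,t],[a+3,b,t],[a,b+3,t],[a,b,t+2]])) for a in(454,459,464) for b in(-301,-296,-291) for t in(2,4,6)),key=lambda r:r.fun)
    print(ns,len(rects),np.round(best.x,2),round(best.fun,1))
E
python3 fit.py
python3 - <<'E'
from h import *
for n in("top","scene"):
    P=cloud(n,np.load(f"pics/{n}0.npy")).reshape(-1,3); P=P[(P[:,2]>.06)&(P[:,2]<.6)&(P[:,0]>.25)&(P[:,0]<.75)&(P[:,1]<-.2)&(P[:,1]>-.6)]
    for z in np.arange(.06,.56,.05):
        q=P[(P[:,2]>=z)&(P[:,2]<z+.05)]
        if len(q)>5: print(n,round(z,2),len(q),np.round(np.percentile(q[:,:2],[1,50,99],axis=0),3).tolist())
P=cloud("top",np.load("pics/top0.npy")).reshape(-1,3)
q=P[(P[:,2]>.02)&(P[:,2]<.1)&(P[:,0]>.44)&(P[:,0]<.6)&(P[:,1]>-.1)&(P[:,1]<.08)]
for y in np.arange(-.1,.08,.02):
    k=q[(q[:,1]>=y)&(q[:,1]<y+.02)]
    if len(k): print("vise y",round(y,2),"xmin",k[:,0].min().round(3),"zmax",k[:,2].max().round(3))
E
```

```text
top 0.06 2694 [[0.457, -0.588], [0.592, -0.508], [0.748, -0.476]]
top 0.11 1143 [[0.54, -0.563], [0.671, -0.535], [0.748, -0.253]]
top 0.16 422 [[0.251, -0.479], [0.574, -0.288], [0.606, -0.27]]
top 0.21 818 [[0.257, -0.479], [0.452, -0.372], [0.604, -0.285]]
top 0.26 2051 [[0.258, -0.479], [0.457, -0.477], [0.741, -0.303]]
top 0.31 8164 [[0.258, -0.516], [0.519, -0.486], [0.744, -0.321]]
top 0.36 2533 [[0.371, -0.478], [0.444, -0.397], [0.74, -0.332]]
top 0.41 4198 [[0.374, -0.476], [0.576, -0.371], [0.746, -0.333]]
top 0.46 1507 [[0.498, -0.453], [0.545, -0.377], [0.739, -0.256]]
top 0.51 169 [[0.685, -0.25], [0.691, -0.234], [0.699, -0.23]]
scene 0.06 2928 [[0.362, -0.597], [0.619, -0.511], [0.745, -0.444]]
scene 0.11 1603 [[0.382, -0.598], [0.589, -0.535], [0.747, -0.255]]
scene 0.16 1026 [[0.25, -0.51], [0.435, -0.371], [0.598, -0.274]]
scene 0.21 2188 [[0.258, -0.511], [0.369, -0.379], [0.598, -0.288]]
scene 0.26 2925 [[0.291, -0.5], [0.394, -0.383], [0.732, -0.305]]
scene 0.31 5482 [[0.33, -0.575], [0.515, -0.479], [0.736, -0.32]]
scene 0.36 3461 [[0.379, -0.512], [0.44, -0.36
[... 759 characters left out ...]
r-Mead",options=dict(initial_simplex=[[a,b,t],[a+3,b,t],[a,b+3,t],[a,b,t+2]])) for a in(454,459,464) for b in(-301,-296,-291) for t in(2,4,6)),key=lambda r:r.fun)
              ~~~~~~~~^^^^^^^^^^^^^^^^^^^^^^^^^^^^^^^^^^^^^^^^^^^^^^^^^^^^^^^^^^^^^^^^^^^^^^^^^^^^^^^^^^^^^^^^^^^^^^^^^^^^^^^^^^^^^^^^^^^^^^^^
    res = _minimize_neldermead(fun, x0, args, callback, bounds=bounds,
                               **options)
    fxr = func(xr)
    fx = function(np.copy(x), *(wrapper_args + args))
  File "fit.py", line 8, in val
    c,E=cam(n)
        ~~~^^^
  File "h.py", line 4, in cam
    c=cams.camera_info(n); return c,np.array(c["extrinsics"])
ValueError: time passes only in moves, steps and waits
```

```bash
sed -i 's/^def cam(n):/import functools\n@functools.lru_cache(None)\ndef cam(n):/' h.py; timeout 400 python3 fit.py
python3 - <<'E'
from h import *
for n in("top","scene"):
    P=cloud(n,np.load(f"pics/{n}0.npy")).reshape(-1,3)
    print(n,"max y of points with y<-0.2, columns x=",np.arange(.36,.62,.03).round(2))
    for z in np.arange(.05,.55,.04):
        r=[]
        for x in np.arange(.36,.62,.03):
            q=P[(P[:,2]>=z)&(P[:,2]<z+.04)&(P[:,0]>=x)&(P[:,0]<x+.03)&(P[:,1]<-.2)&(P[:,1]>-.6)]
            r.append(f"{np.sort(q[:,1])[-3]:.3f}" if len(q)>3 else "  -   ")
        print(round(z,2),*r)
E
```

```text
['top'] 4 [ 457.56 -298.8     3.58] -710.0
['top'] 1 [ 457.87 -298.63    3.52] -95.4
['top'] 3 [ 457.55 -298.84    3.53] -615.5
['scene'] 4 [ 452.   -297.51    4.05] -631.7
['scene'] 1 [ 454.52 -298.06    2.74] -126.6
['scene'] 3 [ 451.84 -297.38    3.83] -539.2
['top', 'scene'] 4 [ 457.48 -298.28    3.56] -1111.1
['top', 'scene'] 1 [ 458.25 -298.19    3.42] -202.9
['top', 'scene'] 3 [ 457.31 -298.29    3.56] -919.5
top max y of points with y<-0.2, columns x= [0.36 0.39 0.42 0.45 0.48 0.51 0.54 0.57 0.6 ]
0.05 -0.443   -      -    -0.477 -0.476 -0.476 -0.476 -0.476 -0.475
0.09   -      -      -      -      -    -0.562 -0.259 -0.252 -0.256
0.13   -      -      -      -      -      -    -0.264 -0.255 -0.261
0.17   -      -    -0.477 -0.477   -      -    -0.289 -0.275 -0.281
0.21 -0.435   -    -0.477 -0.477   -      -      -    -0.284 -0.288
0.25 -0.434   -    -0.477 -0.477   -      -      -    -0.299 -0.300
0.29 -0.357 -0.476 -0.476 -0.476 -0.475 -0.475 -0.476 -0.309 -0.311
0.33 -0.354 -0.353 -0.477 -0.477 -0.495 -0.495 -0.497 -0.322 -0.323
0.37 -0.359 -0.351 -0.331 -0.350   -      -  
[... 568 characters left out ...]
94 -0.265 -0.257 -0.562
0.17   -      -    -0.479   -      -      -    -0.290 -0.276 -0.286
0.21 -0.436   -    -0.478 -0.478   -      -      -    -0.286 -0.296
0.25 -0.435   -    -0.478 -0.478   -      -      -    -0.300 -0.302
0.29 -0.357 -0.437 -0.477 -0.477 -0.477 -0.477 -0.477 -0.311 -0.312
0.33 -0.355 -0.354 -0.478 -0.478 -0.497 -0.496 -0.498 -0.324 -0.324
0.37 -0.361 -0.352 -0.332 -0.356 -0.476 -0.475 -0.461 -0.337 -0.337
0.41   -      -    -0.332 -0.355 -0.362 -0.366 -0.371 -0.334 -0.335
0.45   -      -      -      -    -0.366 -0.364 -0.372   -      -   
0.49   -      -      -      -      -      -      -      -      -   
0.53   -      -      -      -      -      -      -      -      -
```

step_arm([
  {"xyz": [-0.806,0.57,0],"turn": [0,0,0],"gripper": 1},
  {"xyz": [-0.806,0.57,0],"turn": [0,0,0],"gripper": 1},
  {"xyz": [-0.806,0.57,0],"turn": [0,0,0],"gripper": 1},
  {"xyz": [-0.806,0.57,0],"turn": [0,0,0],"gripper": 1},
  {"xyz": [-0.806,0.57,0],"turn": [0,0,0],"gripper": 1},
  {"xyz": [-0.806,0.57,0],"turn": [0,0,0],"gripper": 0.5},
  {"xyz": [-0.806,0.57,0],"turn": [0,0,0],"gripper": 0},
  {"xyz": [-0.806,0.57,0],"turn": [0,0,0],"gripper": 0},
  {"xyz": [-0.405,0.814,0],"turn": [0,0,0],"gripper": 0},
  {"xyz": [-0.405,0.814,0],"turn": [0,0,0],"gripper": 0},
  {"xyz": [-0.405,0.814,0],"turn": [0,0,0],"gripper": 0},
  {"xyz": [-0.405,0.814,0],"turn": [0,0,0],"gripper": 0},
  {"xyz": [-0.405,0.814,0],"turn": [0,0,0],"gripper": 0},
  {"xyz": [-0.405,0.814,0],"turn": [0,0,0],"gripper": 0},
  {"xyz": [-0.405,0.814,0],"turn": [0,0,0],"gripper": 0},
  {"xyz": [0,0,0],"turn": [0,0,0],"gripper": 0},
], squeeze=60)

```text
time_s: 1.43
position: [0.4507, 0.0043, 0.2216]
tool_rot: [[0.386, 0.923, 0.0], [0.923, -0.386, -0.001], [-0.001, 0.001, -1.0]]
ft_force: [-0.1, -0.3, 0.1]
grip_width: 0.0424
```

step_arm([
  {"xyz": [0,0,0],"turn": [0,0,1],"gripper": 0},
  {"xyz": [0,0,0],"turn": [0,0,1],"gripper": 0},
  {"xyz": [0,0,0],"turn": [0,0,1],"gripper": 0},
  {"xyz": [0,0,0],"turn": [0,0,1],"gripper": 0},
  {"xyz": [0,0,0],"turn": [0,0,1],"gripper": 0},
  {"xyz": [0,0,0],"turn": [0,0,1],"gripper": 0},
  {"xyz": [0,0,0],"turn": [0,0,1],"gripper": 0},
  {"xyz": [0,0,0],"turn": [0,0,1],"gripper": 0},
  {"xyz": [0,0,0],"turn": [0,0,1],"gripper": 0},
  {"xyz": [0,0,0],"turn": [0,0,1],"gripper": 0},
  {"xyz": [0,0,0],"turn": [0,0,1],"gripper": 0},
  {"xyz": [0,0,0],"turn": [0,0,1],"gripper": 0},
  {"xyz": [0,0,0],"turn": [0,0,1],"gripper": 0},
  {"xyz": [0,0,0],"turn": [0,0,1],"gripper": 0},
  {"xyz": [0,0,0],"turn": [0,0,1],"gripper": 0},
  {"xyz": [0,0,0],"turn": [0,0,1],"gripper": 0},
  {"xyz": [0,0,0],"turn": [0,0,1],"gripper": 0},
  {"xyz": [0,0,0],"turn": [0,0,1],"gripper": 0},
  {"xyz": [0,0,0],"turn": [0,0,1],"gripper": 0},
  {"xyz": [0,0,0],"turn": [0,0,1],"gripper": 0},
])

```text
time_s: 3.1
position: [0.4471, 0.0087, 0.222]
tool_rot: [[0.911, -0.412, -0.001], [-0.412, -0.911, 0.0], [-0.001, 0.0, -1.0]]
ft_force: [-0.7, -0.5, -0.3]
grip_width: 0.0425
```

step_arm([
  {"xyz": [0,0,0],"turn": [0,0,1],"gripper": 0},
  {"xyz": [0,0,0],"turn": [0,0,1],"gripper": 0},
  {"xyz": [0,0,0],"turn": [0,0,0.25],"gripper": 0},
  {"xyz": [0,0,0],"turn": [1,0,0],"gripper": 0},
  {"xyz": [0,0,0],"turn": [1,0,0],"gripper": 0},
  {"xyz": [0,0,0],"turn": [0,0,0],"gripper": 0},
])

```text
time_s: 3.6
position: [0.4467, 0.0079, 0.2219]
tool_rot: [[0.825, -0.558, 0.091], [-0.566, -0.814, 0.134], [-0.001, -0.162, -0.987]]
ft_force: [-0.0, -0.2, 0.0]
grip_width: 0.0428
```

```bash
python3 -c "
from h import *
s=env.observe();print(s['q'].round(3).tolist(),s['position'].round(5).tolist(),s['tool_rot'].round(5).tolist())"
```

```text
[-19.867, 9.196, 93.085, 9.31, 75.575, 12.424] [0.44668, 0.00795, 0.22194] [[0.82469, -0.55823, 0.09098], [-0.56559, -0.81377, 0.13372], [-0.00061, -0.16173, -0.98683]]
```

step_arm([
  {"xyz": [0,0,0],"turn": [-1,0,0],"gripper": 0},
  {"xyz": [0,0,0],"turn": [-1,0,0],"gripper": 0},
  {"xyz": [0,0,0.9],"turn": [0,0,0],"gripper": 0},
  {"xyz": [0,0,0.9],"turn": [0,0,0],"gripper": 0},
  {"xyz": [0,0,0.9],"turn": [0,0,0],"gripper": 0},
  {"xyz": [0,0,0],"turn": [0,0,0],"gripper": 0},
])

```text
time_s: 4.1
position: [0.4444, 0.0094, 0.1094]
tool_rot: [[0.826, -0.564, -0.011], [-0.564, -0.826, 0.001], [-0.01, 0.005, -1.0]]
ft_force: [-1.6, 0.7, -1.2]
grip_width: 0.0427
```

Run:
```python
from h import *
s=env.observe();print(s['q'].round(3).tolist(),s['position'].round(5).tolist(),s['tool_rot'].round(4).tolist())
im,d=cams.get_image("top"); cv2.imwrite("pics/t1.png",im[:,:,::-1]);np.save("pics/t1.npy",d)
cv2.imwrite("pics/t1c.png",cv2.resize(im[190:290,150:280,::-1],None,fx=4,fy=4,interpolation=cv2.INTER_CUBIC))
```

```text
[-14.061, 19.151, 100.142, -0.108, 61.344, 20.339] [0.44437, 0.00937, 0.10943] [[0.8256, -0.5642, -0.0112], [-0.5642, -0.8256, 0.0011], [-0.0099, 0.0054, -0.9999]]
```

View pics/t1c.png

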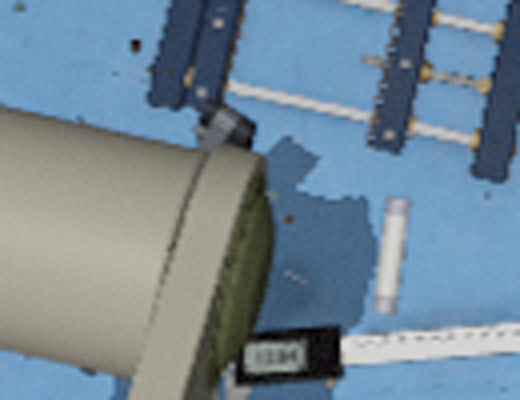

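The forearm hides the fuse in this view, so I'll measure the arm's own extent from depth to judge clearance to the hose.

Run:
```python
from h import *
im,d1=cams.get_image("scene"); np.save("pics/s1.npy",d1); cv2.imwrite("pics/s1.png",im[:,:,::-1])
for n,f in(("top","t1"),("scene","s1")):
    a=np.load(f"pics/{n}0.npy");b=np.load(f"pics/{f}.npy"); P=cloud(n,b)
    m=(a-b>.03)&(b>0); q=P[m]; q=q[(q[:,2]>.03)&(q[:,0]>.1)]
    for z in np.arange(.03,.75,.04):
        k=q[(q[:,2]>=z)&(q[:,2]<z+.04)]
        if len(k)>4: print(n,round(z,2),len(k),"x",k[:,0].min().round(3),k[:,0].max().round(3),"y",k[:,1].min().round(3),k[:,1].max().round(3), "| ymin at x>.35", k[k[:,0]>.35][:,1].min().round(3) if (k[:,0]>.35).any() else '')
```

```text
top 0.19 151 x 0.385 0.506 y -0.036 0.042 | ymin at x>.35 -0.036
top 0.35 512 x 0.334 0.505 y -0.061 0.071 | ymin at x>.35 -0.061
top 0.39 5355 x 0.312 0.503 y -0.06 0.076 | ymin at x>.35 -0.06
top 0.43 4350 x 0.311 0.458 y -0.046 0.096 | ymin at x>.35 -0.046
top 0.47 2835 x 0.298 0.381 y -0.008 0.093 | ymin at x>.35 0.001
top 0.51 2572 x 0.306 0.349 y -0.001 0.094 | ymin at x>.35 
top 0.55 20 x 0.319 0.323 y 0.042 0.06 | ymin at x>.35 
scene 0.11 221 x 0.413 0.472 y -0.015 0.035 | ymin at x>.35 -0.015
scene 0.15 517 x 0.392 0.497 y -0.031 0.05 | ymin at x>.35 -0.031
scene 0.19 1045 x 0.385 0.501 y -0.038 0.057 | ymin at x>.35 -0.038
scene 0.23 621 x 0.407 0.45 y -0.028 0.045 | ymin at x>.35 -0.028
scene 0.27 1003 x 0.407 0.453 y -0.028 0.046 | ymin at x>.35 -0.028
scene 0.31 317 x 0.396 0.442 y -0.05 0.04 | ymin at x>.35 -0.05
scene 0.35 687 x 0.333 0.477 y -0.062 -0.023 | ymin at x>.35 -0.062
scene 0.39 2560 x 0.292 0.473 y -0.061 0.069 | ymin at x>.35 -0.061
scene 0.43 3494 x 0.262 0.434 y -0.047 0.07 | ymin at x>.35 -0.047
scene 0.47 3113 x 0.233 0.341 y -0.009 0.077 | ymin at x>.35 
scene 0.51 4947 x 0.203 0.317 y -0.003 0.079 | ymin at x>.35 
scene 0.55 3466 x 0.159 0.295 y 0.002 0.057 | ymin at x>.35 
scene 0.59 5550 x 0.143 0.218 y -0.007 0.021 | ymin at x>.35 
scene 0.63 16 x 0.148 0.151 y 0.003 0.006 | ymin at x>.35
```

View pics/s1.png

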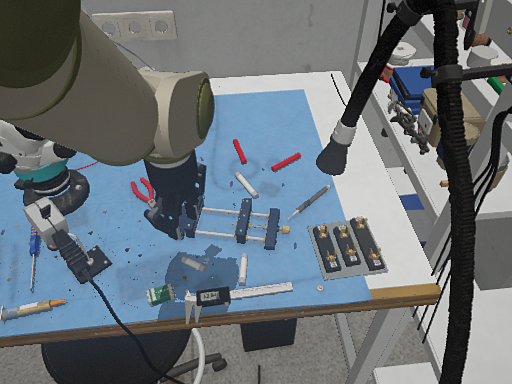

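```bash
cat > fk.py <<'E'
import numpy as np
from scipy.spatial.transform import Rotation as Ro
from scipy.optimize import least_squares
D=[([55.2153788,21.8391108,74.378125,.00146,83.8582844,-12.3364477],[.20986486,.50810298,.22166842],[[.38185,.924224,-.00077],[.924223,-.38185,-.00107],[-.00128,-.0003,-1]]),
([-19.867,9.196,93.085,9.31,75.575,12.424],[.44668,.00795,.22194],[[.82469,-.55823,.09098],[-.56559,-.81377,.13372],[-.00061,-.16173,-.98683]]),
([-14.061,19.151,100.142,-.108,61.344,20.339],[.44437,.00937,.10943],[[.8256,-.5642,-.0112],[-.5642,-.8256,.0011],[-.0099,.0054,-.9999]])]
def fk(q,p):
    h,L2,L3,d0,a3,d1,Lt,c=p; r=np.radians(q)
    R=Ro.from_euler('z',r[0]); t=np.array([0,0,h])+R.apply([0,d0,0])
    R=R*Ro.from_euler('y',r[1]); t=t+R.apply([0,0,L2])
    R=R*Ro.from_euler('y',r[2]); t=t+R.apply([a3,0,L3])
    R=R*Ro.from_euler('z',r[3]); t=t+R.apply([0,d1,0])
    w=t.copy(); ax=R.apply([0,1,0])
    R=R*Ro.from_euler('y',r[4]); t=t+R.apply([0,0,Lt])
    R=R*Ro.from_euler('z',r[5]+c)
    return t,R.as_matrix(),w,ax
def res(p):
    o=[]
    for q,x,M in D:
        t,R,_,_=fk(q,p); o+=list((t-x)*1000)+list((R-np.array(M)).ravel()*100)
    return np.array(o)
best=None
for c in(0,np.pi/2,np.pi,-np.pi/2):
    for d1 in(-.1,0,.1):
        s=least_squares(res,[.2,.4,.4,.1,0,d1,.3,c],x_scale=.1)
        if best is None or s.cost<best.cost: best=s
P=best.x
if __name__=="__main__":
    print(best.cost,P.round(4),np.round(best.fun,1)); 
    for q,_,_ in D: print([np.round(v,3).tolist() for v in fk(q,P)[2:]])
E
python3 fk.py
```

```text
4.673205317886446e-05 [ 1.3020e-01  5.3710e-01  3.5080e-01  1.1760e-01  1.0300e-01 -1.0000e-04
  2.6670e-01 -3.1416e+00] [ 0. -0.  0.  0. -0. -0. -0. -0.  0. -0. -0.  0. -0.  0.  0. -0.  0.  0.
 -0. -0. -0.  0. -0. -0.  0.  0. -0. -0.  0.  0. -0. -0. -0.  0.  0. -0.]
[[0.21, 0.508, 0.488], [-0.821, 0.57, 0.0]]
[[0.422, -0.028, 0.485], [0.368, 0.916, 0.158]]
[[0.447, 0.009, 0.376], [0.242, 0.97, -0.002]]
```

```bash
cat > clr.py <<'E'
from h import *
from fk import *
C=np.vstack([cloud(n,np.load(f"pics/{n}0.npy")).reshape(-1,3) for n in("top","scene")])
C=C[(C[:,2]>.06)&(C[:,2]<.7)&(C[:,0]>.2)&(C[:,0]<.8)&(C[:,1]<-.2)&(C[:,1]>-.55)]
YAW=np.radians(3.56); px=np.array([np.cos(YAW),np.sin(YAW),0]); py=np.array([-np.sin(YAW),np.cos(YAW),0])
def ik(pos,R,q0):
    f=lambda q:(lambda o:np.r_[(o[0]-pos)*10,(o[1]-R).ravel()])(fk(q,P))
    s=least_squares(f,q0,x_scale=50); return s.x,np.abs(s.fun).max()
def seg(a,b,r):
    t=np.clip(((C-a)@(b-a))/((b-a)@(b-a)),0,1); d=np.linalg.norm(C-a-t[:,None]*(b-a),axis=1)-r; i=d.argmin(); return d[i],C[i]
def cyl(a,b,r):
    L=np.linalg.norm(b-a);u=(b-a)/L; t=(C-a)@u; rad=np.linalg.norm(C-a-t[:,None]*u,axis=1)
    d=np.hypot(np.maximum(rad-r,0),np.maximum(np.maximum(-t,t-L),0)); i=d.argmin(); return d[i],C[i]
def down(tilt):
    # tool x = -py (yaw -86), tilt about px: wrist toward +y for tilt>0
    R0=np.c_[-py,-px,[0,0,-1.]]; 
    return Ro.from_rotvec(-px*np.radians(tilt)).as_matrix()@R0
def clear(pos,R,q0=(-45,30,95,0,60,50)):
    q,e=ik(pos,R,q0); t,_,w,ax=fk(q,P); z=R[:,2]
    r=np.radians(q); A=Ro.from_euler('z',r[0]); el=np.array([0,0,P[0]])+A.apply([0,P[3],0])+(A*Ro.from_euler('y',r[1])).apply([0,0,P[1]])
    fa=(A*Ro.from_euler('y',r[1]+r[2])).apply([0,0,1.])
    return q,e,dict(wrist=cyl(w-.07*ax,w+.07*ax,.06),fore=cyl(w-fa*P[2],w,.05),body=cyl(t-.054*z,w,.052))
if __name__=="__main__":
  for nm,s in(("mid",(.4548,-.2564)),("short",(.4574,-.2983)),("long",(.46,-.3402))):
    for zz in(.04,.09):
      for tl in(0,8,16,24):
        q,e,c=clear(np.array([*s,zz]),down(tl)); print(nm,zz,tl,"q",q.round(0).tolist(),round(e,3),{k:(round(v[0]*1000),v[1].round(2).tolist()) for k,v in c.items()})
E
python3 clr.py
```

```text
mid 0.04 0 q [-42.0, 31.0, 93.0, 0.0, 56.0, 44.0] 0.0 {'wrist': (32, [0.41, -0.35, 0.37]), 'fore': (70, [0.44, -0.33, 0.4]), 'body': (51, [0.56, -0.28, 0.12])}
mid 0.04 8 q [-39.0, 30.0, 97.0, -8.0, 48.0, 52.0] 0.0 {'wrist': (58, [0.44, -0.33, 0.4]), 'fore': (99, [0.44, -0.33, 0.4]), 'body': (55, [0.56, -0.28, 0.12])}
mid 0.04 16 q [-36.0, 30.0, 100.0, -18.0, 42.0, 63.0] 0.0 {'wrist': (95, [0.44, -0.33, 0.4]), 'fore': (133, [0.44, -0.33, 0.4]), 'body': (59, [0.56, -0.27, 0.12])}
mid 0.04 24 q [-33.0, 30.0, 103.0, -33.0, 37.0, 78.0] 0.0 {'wrist': (118, [0.58, -0.3, 0.26]), 'fore': (168, [0.44, -0.33, 0.4]), 'body': (62, [0.56, -0.27, 0.12])}
mid 0.09 0 q [-42.0, 27.0, 90.0, 0.0, 63.0, 44.0] 0.0 {'wrist': (0, [0.44, -0.33, 0.4]), 'fore': (41, [0.44, -0.33, 0.4]), 'body': (52, [0.44, -0.33, 0.4])}
mid 0.09 8 q [-39.0, 26.0, 93.0, -7.0, 56.0, 51.0] 0.0 {'wrist': (33, [0.44, -0.33, 0.41]), 'fore': (75, [0.44, -0.33, 0.4]), 'body': (58, [0.56, -0.28, 0.13])}
mid 0.09 16 q [-36.0, 25.0, 97.0, -16.0, 49.0, 60.0] 0.0 {'wrist': (75, [0.44, -0.33, 0.41]), 'fore': (111, [0.44, -0.33, 0.41]), 'bo
[... 2096 characters left out ...]
[0.4, -0.35, 0.36]), 'body': (48, [0.56, -0.29, 0.12])}
long 0.09 0 q [-48.0, 31.0, 82.0, 0.0, 67.0, 38.0] 0.0 {'wrist': (0, [0.47, -0.36, 0.41]), 'fore': (0, [0.46, -0.36, 0.39]), 'body': (6, [0.4, -0.35, 0.36])}
long 0.09 8 q [-46.0, 29.0, 86.0, -6.0, 59.0, 43.0] 0.0 {'wrist': (0, [0.46, -0.36, 0.39]), 'fore': (7, [0.44, -0.33, 0.4]), 'body': (18, [0.43, -0.36, 0.37])}
long 0.09 16 q [-43.0, 28.0, 90.0, -14.0, 51.0, 51.0] 0.0 {'wrist': (0, [0.44, -0.33, 0.41]), 'fore': (37, [0.44, -0.33, 0.4]), 'body': (44, [0.44, -0.35, 0.39])}
long 0.09 24 q [-40.0, 28.0, 94.0, -25.0, 44.0, 62.0] 0.0 {'wrist': (43, [0.44, -0.33, 0.41]), 'fore': (72, [0.44, -0.33, 0.4]), 'body': (52, [0.56, -0.29, 0.12])}
```

step_arm([
  {"xyz": [0,0,0.8],"turn": [0,0,0],"gripper": 0},
  {"xyz": [0,0,0.8],"turn": [0,0,0],"gripper": 0},
  {"xyz": [0,0,0.5],"turn": [0,0,0],"gripper": 0},
  {"xyz": [0,0,0.19],"turn": [0,0,0],"gripper": 0},
  {"xyz": [0,0,0],"turn": [0,0,0],"gripper": 0},
  {"xyz": [0,0,0],"turn": [0,0,0],"gripper": 0},
], squeeze=60)

```text
time_s: 4.7
position: [0.4488, 0.0082, 0.0243]
tool_rot: [[0.825, -0.565, 0.003], [-0.565, -0.825, -0.001], [0.003, -0.001, -1.0]]
ft_force: [0.2, 0.9, -0.2]
grip_width: 0.0429
```

step_arm([
  {"xyz": [0,0,0],"turn": [0,0,0],"gripper": -1},
  {"xyz": [0,0,0],"turn": [0,0,0],"gripper": -1},
  {"xyz": [0,0,0],"turn": [0,0,0],"gripper": -1},
  {"xyz": [0,0,0],"turn": [0,0,0],"gripper": -1},
  {"xyz": [0,0,0],"turn": [0,0,0],"gripper": -1},
  {"xyz": [0,0,0],"turn": [0,0,0],"gripper": -1},
])

```text
time_s: 5.2
position: [0.4475, 0.0084, 0.0228]
tool_rot: [[0.825, -0.565, 0.0], [-0.565, -0.825, -0.0], [0.0, -0.0, -1.0]]
ft_force: [0.1, 0.2, -0.1]
grip_width: -0.0001
```

Run:
```python
from h import *
im,_=cams.get_image("scene"); cv2.imwrite("pics/s2.png",cv2.resize(im[150:310,120:320,::-1],None,fx=4,fy=3.75,interpolation=cv2.INTER_CUBIC))
```

```text
(no output)
```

View pics/s2.png

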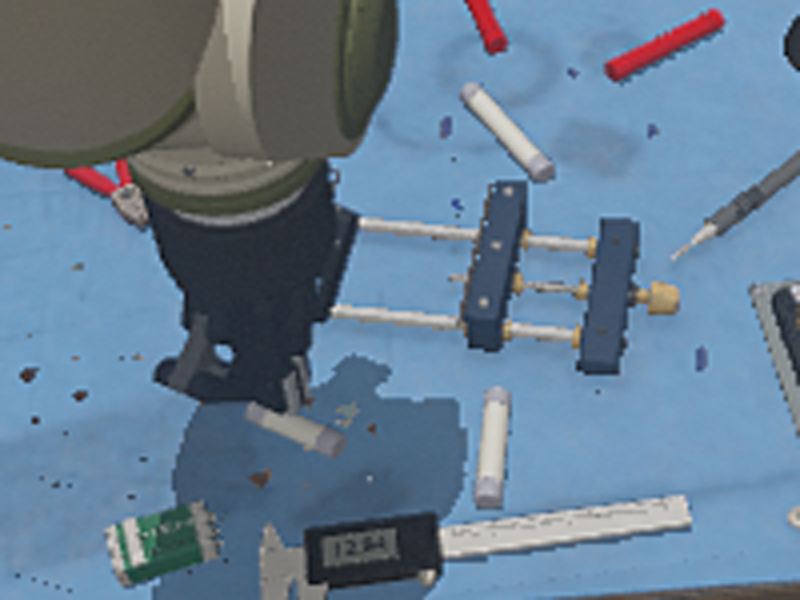

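Run:
```python
from h import *
im,d=cams.get_image("scene"); Pc=cloud("scene",d)
c,E=cam("scene")
def proj(p):
    q=(np.array(p)-E[:3,3])@E[:3,:3]; return (c["fx"]*q[0]/q[2]+c["cx"]).round(1),(c["fy"]*q[1]/q[2]+c["cy"]).round(1)
s=env.observe(); t=s['position']; print(t,s['grip_width'],s['ft_force'],proj(t),proj(t-[0,0,.019]),"fuse",proj([.4473,.0083,.007]))
for v in range(238,272,2): print(v,[(u,*(Pc[v,u]*1000).round(0).astype(int).tolist()) for u in(190,194,198)], im[v,194].tolist())
```

```text
[0.4474536  0.00843468 0.0226556 ] -8.762542172887975e-05 [-0.14835844 -0.04321445  0.169951  ] (np.float64(192.2), np.float64(258.8)) (np.float64(193.3), np.float64(264.2)) fuse (np.float64(193.2), np.float64(263.3))
238 [(190, 428, 1, 114), (194, 443, -3, 93), (198, 513, -1, 0)] [36, 47, 54]
240 [(190, 428, 2, 108), (194, 444, -2, 87), (198, 508, -1, 1)] [38, 46, 57]
242 [(190, 427, 2, 105), (194, 441, -2, 84), (198, 504, -1, 0)] [37, 46, 55]
244 [(190, 427, 3, 99), (194, 443, -1, 76), (198, 499, 0, -2)] [31, 40, 49]
246 [(190, 433, 5, 85), (194, 443, -1, 70), (198, 493, -1, 0)] [100, 105, 108]
248 [(190, 431, 5, 81), (194, 442, 0, 65), (198, 488, -1, 0)] [48, 52, 60]
250 [(190, 431, 6, 75), (194, 441, 1, 60), (198, 483, -1, 0)] [32, 39, 48]
252 [(190, 439, 8, 57), (194, 441, 1, 53), (198, 480, 0, -2)] [54, 60, 68]
254 [(190, 437, 9, 53), (194, 439, 2, 50), (198, 474, 0, 0)] [67, 72, 80]
256 [(190, 436, 9, 50), (194, 439, 2, 44), (198, 468, 0, 0)] [90, 95, 100]
258 [(190, 435, 10, 43), (194, 438, 3, 38), (198, 465, 0, -2)] [89, 92, 98]
260 [(190, 434, 11, 39), (194, 452, 6, 12), (198, 460, 0, -2)] [84, 94, 106]
262 [(190, 448, 14, 11), (194, 446, 6, 13), (198, 446, -2, 12)] [141, 140, 135]
264 [(190, 445, 14, 9), (194, 442, 6, 12), (198, 441, -2, 12)] [153, 151, 146]
266 [(190, 448, 16, -2), (194, 439, 6, 9), (198, 437, -1, 11)] [152, 150, 142]
268 [(190, 443, 16, -1), (194, 441, 8, 0), (198, 435, -1, 9)] [78, 102, 127]
270 [(190, 437, 15, 0), (194, 437, 8, -1), (198, 436, 0, -1)] [68, 98, 126]
```

The depth shows the shut fingertips ending near z = 36 mm while the reported TCP is at z = 23 mm. So the tips sit higher than the stated geometry and the jaws closed above the fuse, which hasn't moved. I'll open and go lower in small, force-checked steps.

step_arm([
  {"xyz": [0,0,0],"turn": [0,0,0],"gripper": 0},
  {"xyz": [0,0,0],"turn": [0,0,0],"gripper": 0},
  {"xyz": [0,0,0],"turn": [0,0,0],"gripper": 0},
  {"xyz": [0,0,0],"turn": [0,0,0],"gripper": 0},
  {"xyz": [0,0,0.1],"turn": [0,0,0],"gripper": 0},
  {"xyz": [0,0,0.1],"turn": [0,0,0],"gripper": 0},
  {"xyz": [0,0,0],"turn": [0,0,0],"gripper": 0},
])

```text
time_s: 5.88
position: [0.447, 0.0085, 0.0138]
tool_rot: [[0.825, -0.565, -0.001], [-0.565, -0.825, 0.0], [-0.001, 0.0, -1.0]]
ft_force: [-0.5, -0.0, 0.2]
grip_width: 0.0426
```

Run:
```python
from h import *
im,d=cams.get_image("scene"); Pc=cloud("scene",d); cv2.imwrite("pics/s3.png",im[:,:,::-1])
s=env.observe(); print(s['position'],s['ft_force'],s['grip_width'])
cv2.imwrite("pics/s3c.png",cv2.resize(im[215:285,150:240,::-1],None,fx=8,fy=8,interpolation=cv2.INTER_CUBIC))
```

```text
[0.44713185 0.00852718 0.01410829] [-0.2200372  -0.00172596  1.07929724] 0.042778350320464203
```

View pics/s3c.png

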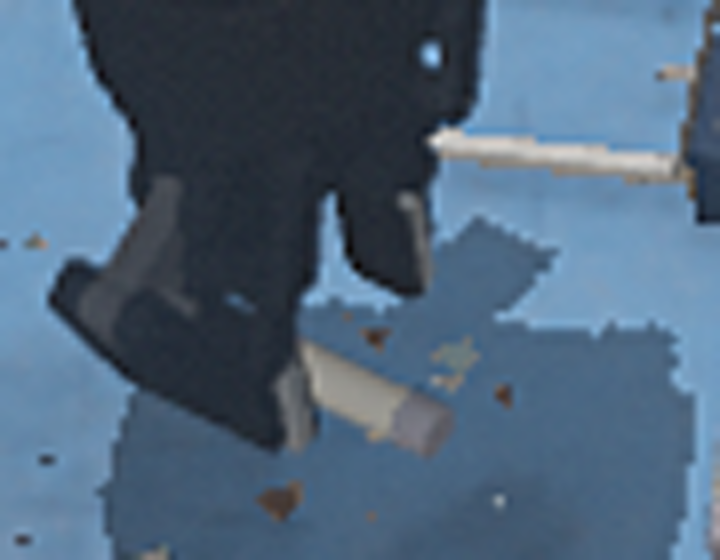

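Run:
```python
from h import *
im,d=cams.get_image("scene"); Pc=cloud("scene",d); d0=np.load("pics/scene0.npy")
m=(d0-d>.012)&(d>0); v,u=np.nonzero(m); k=(v>235)&(u>150)&(u<240); v,u=v[k],u[k]; q=Pc[v,u]
t=env.observe()['position']; a=(q-t)@np.array([.825,-.565,0]); b=(q-t)@np.array([.565,.825,0])
o=np.argsort(q[:,2])[:40]
for i in o: print(u[i],v[i],(q[i]*1000).round(0),"jaw",(a[i]*1000).round(),"along",(b[i]*1000).round())
```

```text
234 359 [ 550.  -44. -756.] jaw 114.0 along 14.0
231 380 [ 480.  -30. -756.] jaw 49.0 along -13.0
230 374 [ 500.  -28. -755.] jaw 64.0 along 0.0
238 330 [ 653.  -66. -755.] jaw 212.0 along 55.0
213 335 [ 643.   26. -753.] jaw 152.0 along 125.0
219 330 [ 660.    3. -753.] jaw 178.0 along 116.0
222 349 [ 588.   -4. -753.] jaw 124.0 along 69.0
211 340 [ 625.   33. -753.] jaw 132.0 along 121.0
236 334 [ 638.  -58. -753.] jaw 194.0 along 53.0
221 346 [ 599.   -1. -753.] jaw 131.0 along 78.0
183 375 [ 512.  131. -751.] jaw -16.0 along 138.0
211 357 [ 528.   28. -663.] jaw 55.0 along 62.0
197 250 [465.  -1.  25.] jaw 20.0 along 2.0
198 250 [465.  -3.  25.] jaw 21.0 along 1.0
195 249 [468.   3.  25.] jaw 20.0 along 7.0
200 251 [461.  -7.  27.] jaw 20.0 along -5.0
194 248 [469.   4.  27.] jaw 21.0 along 9.0
185 270 [421.  21.  27.] jaw -29.0 along -5.0
201 251 [461.  -9.  27.] jaw 21.0 along -7.0
196 249 [466.   1.  27.] jaw 20.0 along 4.0
199 250 [463.  -5.  27.] jaw 21.0 along -2.0
202 251 [460. -11.  28.] jaw 22.0 along -9.0
196 248 [468.   0.  28.] jaw 22.0 along 5.0
195 248 [469.   2.  28.] jaw 21.0 along 7.0
187 270 [420.  17.  28.] jaw -28.0 along -8.0
193 247 [471.   6.  28.] jaw 21.0 along 11.0
203 250 [462. -13.  29.] jaw 24.0 along -10.0
186 270 [419.  19.  29.] jaw -29.0 along -7.0
198 249 [465.  -4.  29.] jaw 21.0 along -0.0
200 250 [462.  -7.  29.] jaw 21.0 along -5.0
197 249 [465.  -2.  29.] jaw 20.0 along 1.0
189 268 [423.  13.  29.] jaw -23.0 along -10.0
188 270 [418.  15.  30.] jaw -28.0 along -11.0
193 246 [472.   6.  30.] jaw 22.0 along 12.0
188 269 [420.  15.  30.] jaw -26.0 along -10.0
185 269 [421.  21.  30.] jaw -29.0 along -5.0
197 248 [466.  -2.  31.] jaw 21.0 along 2.0
201 250 [460. -10.  31.] jaw 21.0 along -7.0
186 269 [420.  19.  31.] jaw -29.0 along -7.0
194 247 [468.   4.  32.] jaw 20.0 along 8.0
```

Now it's clear: the pads are at ±21 mm across the jaws with tips at z of about 25 mm for a reported TCP z of 14 mm. So the tips are about 11 mm behind the reported TCP rather than 19 mm ahead. I'll lower another 22 mm and grip.

step_arm([
  {"xyz": [0,0,0.25],"turn": [0,0,0],"gripper": 0},
  {"xyz": [0,0,0.2],"turn": [0,0,0],"gripper": 0},
  {"xyz": [0,0,0],"turn": [0,0,0],"gripper": 0},
  {"xyz": [0,0,0],"turn": [0,0,0],"gripper": 0},
])

```text
time_s: 6.32
position: [0.4472, 0.0085, -0.0037]
tool_rot: [[0.825, -0.565, -0.001], [-0.565, -0.825, 0.0], [-0.001, 0.0, -1.0]]
ft_force: [-0.9, -0.8, 0.9]
grip_width: 0.0425
```

step_arm([
  {"xyz": [0,0,0.1],"turn": [0,0,0],"gripper": 0},
  {"xyz": [0,0,0],"turn": [0,0,0],"gripper": -1},
  {"xyz": [0,0,0],"turn": [0,0,0],"gripper": -1},
  {"xyz": [0,0,0],"turn": [0,0,0],"gripper": -1},
  {"xyz": [0,0,0],"turn": [0,0,0],"gripper": -1},
  {"xyz": [0,0,0],"turn": [0,0,0],"gripper": -1},
], squeeze=60)

```text
time_s: 6.82
position: [0.4476, 0.0084, -0.0071]
tool_rot: [[0.825, -0.565, 0.0], [-0.565, -0.825, -0.0], [0.0, -0.0, -1.0]]
ft_force: [-0.4, -0.3, 2.8]
grip_width: 0.0104
```

step_arm([
  {"xyz": [0,0,0],"turn": [0,0,0],"gripper": -0.3},
  {"xyz": [0,0,0],"turn": [0,0,0],"gripper": -0.3},
  {"xyz": [0,0,0],"turn": [0,0,0],"gripper": -0.3},
  {"xyz": [0,0,0.1],"turn": [0,0,0],"gripper": -0.3},
  {"xyz": [0,0,0.05],"turn": [0,0,0],"gripper": -0.3},
  {"xyz": [0,0,0],"turn": [0,0,0],"gripper": -0.3},
  {"xyz": [0,0,0],"turn": [0,0,0],"gripper": -0.3},
])

```text
time_s: 7.4
position: [0.4479, 0.0084, -0.0098]
tool_rot: [[0.825, -0.565, 0.004], [-0.565, -0.825, -0.001], [0.004, -0.001, -1.0]]
ft_force: [-13.5, 1.1, 63.2]
grip_width: 0.0297
```

```bash
cat > tip.py <<'E'
from h import *
def tips(n="scene"):
    im,d=cams.get_image(n); Pc=cloud(n,d); d0=np.load(f"pics/{n}0.npy")
    s=env.observe(); t=s['position']; R=s['tool_rot']
    m=(d0-d>.008)&(d>0); q=((Pc[m]-t)@R)*1000; q=q[(abs(q[:,0])<40)&(abs(q[:,1])<15)&(q[:,2]>-60)&(q[:,2]<30)]
    print("tcp",t.round(4),"F",s['ft_force'].round(1),"w",s['grip_width'].round(4))
    for sg in(1,-1):
        k=q[q[:,0]*sg>0]; o=np.argsort(-k[:,2])[:60:6]; print("tool-frame most forward",k[o].round(0).tolist())
if __name__=="__main__": tips()
E
python3 tip.py
```

```text
Traceback (most recent call last):
  File "tip.py", line 9, in <module>
    if __name__=="__main__": tips()
                             ~~~~^^
  File "tip.py", line 6, in tips
    print("tcp",t.round(4),"F",s['ft_force'].round(1),"w",s['grip_width'].round(4))
                                                          ^^^^^^^^^^^^^^^^^^^^^
AttributeError: 'float' object has no attribute 'round'
```

step_arm([
  {"xyz": [0,0,-0.1],"turn": [0,0,0],"gripper": -0.3},
  {"xyz": [0,0,-0.1],"turn": [0,0,0],"gripper": -0.3},
  {"xyz": [0,0,0],"turn": [0,0,0],"gripper": -1},
  {"xyz": [0,0,0],"turn": [0,0,0],"gripper": -1},
  {"xyz": [0,0,0],"turn": [0,0,0],"gripper": -1},
  {"xyz": [0,0,0],"turn": [0,0,0],"gripper": -1},
], squeeze=60)

```text
time_s: 7.95
position: [0.4477, 0.0084, -0.0053]
tool_rot: [[0.825, -0.565, 0.0], [-0.565, -0.825, -0.0], [0.0, -0.0, -1.0]]
ft_force: [-1.7, 0.7, 11.4]
grip_width: 0.0104
```

step_arm([
  {"xyz": [0,0,-0.5],"turn": [0,0,0],"gripper": -1},
  {"xyz": [0,0,-0.75],"turn": [0,0,0],"gripper": -1},
  {"xyz": [0,0,-0.75],"turn": [0,0,0],"gripper": -1},
  {"xyz": [0,0,0],"turn": [0,0,0],"gripper": -1},
  {"xyz": [0,0,0],"turn": [0,0,0],"gripper": -1},
])

```text
time_s: 8.37
position: [0.4479, 0.0083, 0.075]
tool_rot: [[0.825, -0.565, 0.002], [-0.565, -0.825, -0.001], [0.002, -0.001, -1.0]]
ft_force: [-0.3, 0.7, 0.4]
grip_width: 0.0106
```

```bash
sed -i "s/s\['grip_width'\].round(4)/s['grip_width']/" tip.py; python3 tip.py
python3 - <<'E'
from h import *
im,d=cams.get_image("scene"); cv2.imwrite("pics/s4.png",im[:,:,::-1])
cv2.imwrite("pics/s4c.png",cv2.resize(im[190:280,140:250,::-1],None,fx=6.5,fy=6.5,interpolation=cv2.INTER_CUBIC))
E
```

```text
tcp [0.4472 0.0085 0.074 ] F [-0.7  0.9 -0.8] w 0.010440496780614962
tool-frame most forward [[12.0, 10.0, -14.0], [4.0, 4.0, -17.0], [2.0, 6.0, -18.0], [6.0, 3.0, -19.0], [5.0, 7.0, -23.0], [5.0, 9.0, -24.0], [5.0, 9.0, -27.0], [18.0, 5.0, -28.0], [5.0, 4.0, -30.0], [5.0, 2.0, -32.0]]
tool-frame most forward [[-6.0, 13.0, -10.0], [-10.0, 10.0, -13.0], [-7.0, 14.0, -16.0], [-12.0, 9.0, -18.0], [-4.0, 15.0, -18.0], [-13.0, 6.0, -20.0], [-9.0, 10.0, -20.0], [-18.0, -1.0, -22.0], [-6.0, 10.0, -24.0], [-13.0, 9.0, -24.0]]
```

View pics/s4c.png

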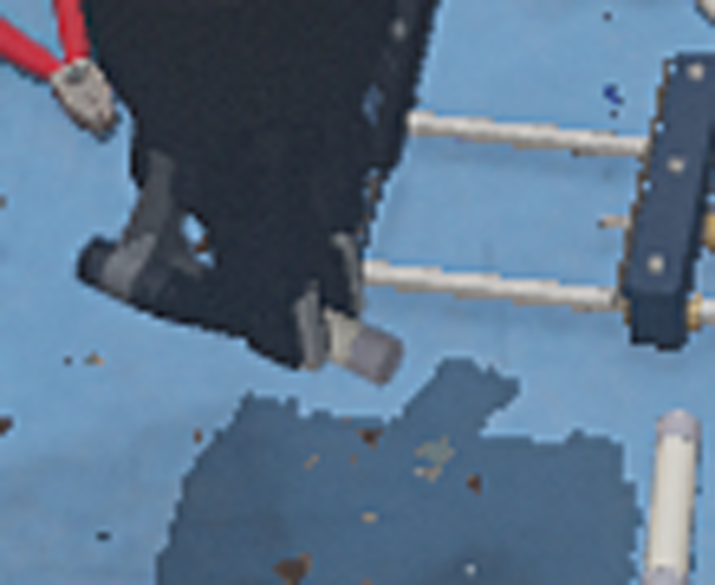

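The short fuse is held well, with its end visible at (375,355) in the crop. The fuse centre is about 12 mm behind the reported TCP. Next is the carry toward the panel, turning and then tilting the wrist away from the hose.

step_arm([
  {"xyz": [0,0,0],"turn": [0,0,0.946],"gripper": -1},
  {"xyz": [0,0,0],"turn": [0,0,0.946],"gripper": -1},
  {"xyz": [0,0,0],"turn": [0,0,0.946],"gripper": -1},
  {"xyz": [0,0,0],"turn": [0,0,0.946],"gripper": -1},
  {"xyz": [0,0,0],"turn": [0,0,0.946],"gripper": -1},
  {"xyz": [0,0,0],"turn": [0,0,0.946],"gripper": -1},
  {"xyz": [0,0,0],"turn": [0,0,0.946],"gripper": -1},
  {"xyz": [0,0,0],"turn": [0,0,0.946],"gripper": -1},
  {"xyz": [0,0,0],"turn": [0,0,0.946],"gripper": -1},
  {"xyz": [0,0,0],"turn": [0,0,0.946],"gripper": -1},
  {"xyz": [0,0,0],"turn": [0,0,0.946],"gripper": -1},
  {"xyz": [0,0,0],"turn": [0,0,0.946],"gripper": -1},
  {"xyz": [0.8,0.03,0],"turn": [0,0,0],"gripper": -1},
  {"xyz": [0.8,0.03,0],"turn": [0,0,0],"gripper": -1},
  {"xyz": [0.8,0.03,0],"turn": [0,0,0],"gripper": -1},
  {"xyz": [0.8,0.03,0],"turn": [0,0,0],"gripper": -1},
  {"xyz": [0.8,0,0],"turn": [0,0,0],"gripper": -1},
  {"xyz": [0,0,0],"turn": [0,0,0],"gripper": -1},
  {"xyz": [0,0,0],"turn": [0,0,0],"gripper": -1},
])

```text
time_s: 10.05
position: [0.4519, -0.1524, 0.073]
tool_rot: [[0.059, -0.998, -0.002], [-0.998, -0.059, 0.002], [-0.002, 0.002, -1.0]]
ft_force: [0.2, 0.2, -0.2]
grip_width: 0.0101
```

step_arm([
  {"xyz": [0,0,0],"turn": [0,0.872,0],"gripper": -1},
  {"xyz": [0,0,0],"turn": [0,0.872,0],"gripper": -1},
  {"xyz": [0,0,0],"turn": [0,0.872,0],"gripper": -1},
  {"xyz": [0,0,0],"turn": [0,0.872,0],"gripper": -1},
  {"xyz": [0,0,0],"turn": [0,0.872,0],"gripper": -1},
  {"xyz": [0,0,0],"turn": [0,0,0],"gripper": -1},
  {"xyz": [0,0,0],"turn": [0,0,0],"gripper": -1},
])

```text
time_s: 10.63
position: [0.4521, -0.1498, 0.0737]
tool_rot: [[0.061, -0.998, 0.02], [-0.939, -0.064, -0.338], [0.339, 0.002, -0.941]]
ft_force: [0.0, 0.6, 0.0]
grip_width: 0.0105
```

```bash
cat > plan.py <<'E'
from h import *
def plan(target):
    s=env.observe(); d=np.array(target)-s['position']; print("pos",s['position'].round(4),"yaw/tool",s['tool_rot'].round(3).tolist(),"units",(s['tool_rot'].T@d/.04).round(3),"F",s['ft_force'].round(1))
def fuse(n,lo=0.02,hi=.14,save=None,x=(.38,.54),y=(-.4,-.1)):
    "white-ish/bright points newly in view near the held fuse"
    im,d=cams.get_image(n); Pc=cloud(n,d); d0=np.load(f"pics/{n}0.npy")
    if save: cv2.imwrite(save,im[:,:,::-1])
    hsv=cv2.cvtColor(im,cv2.COLOR_RGB2HSV); m=(d0-d>.01)&(hsv[...,1]<70)&(hsv[...,2]>100)&(Pc[...,2]>lo)&(Pc[...,2]<hi)&(Pc[...,0]>x[0])&(Pc[...,0]<x[1])&(Pc[...,1]>y[0])&(Pc[...,1]<y[1])
    k,L,S,C=cv2.connectedComponentsWithStats(m.astype(np.uint8),connectivity=8)
    for i in range(1,k):
        if S[i,4]>5:
            q=Pc[L==i]*1000; print(n,"px",C[i].round(1),S[i].tolist(),"mean",q.mean(0).round(1),"min",q.min(0).round(0),"max",q.max(0).round(0))
E
python3 - <<'E'
from plan import *
plan([.4574,-.2983,.074])
for n in("top","scene"): fuse(n,save=f"pics/{n}5.png")
E
```

```text
pos [ 0.4521 -0.1498  0.0737] yaw/tool [[0.061, -0.998, 0.02], [-0.939, -0.064, -0.338], [0.339, 0.002, -0.941]] units [3.495 0.107 1.252] F [0.  0.6 0. ]
top px [272.  232.4] [269, 230, 6, 6, 28] mean [ 470.6 -143.    91. ] min [ 465. -147.   87.] max [ 476. -137.   94.]
top px [273.9 251.7] [271, 248, 6, 7, 32] mean [ 430.7 -145.9   91.2] min [ 426. -151.   87.] max [ 438. -140.   95.]
scene px [271.1 232.3] [261, 219, 18, 26, 187] mean [ 441.2 -142.9   93.6] min [ 425. -156.   78.] max [ 474. -124.  135.]
```

step_arm([
  {"xyz": [0.721,0.016,0.26],"turn": [0,0,0],"gripper": -1},
  {"xyz": [0.721,0.016,0.26],"turn": [0,0,0],"gripper": -1},
  {"xyz": [0.721,0.016,0.26],"turn": [0,0,0],"gripper": -1},
  {"xyz": [0.721,0.016,0.26],"turn": [0,0,0],"gripper": -1},
  {"xyz": [0.721,0.016,0.26],"turn": [0,0,0],"gripper": -1},
  {"xyz": [0,0,0],"turn": [0,0,0],"gripper": -1},
  {"xyz": [0,0,0],"turn": [0,0,0],"gripper": -1},
])

```text
time_s: 11.32
position: [0.4582, -0.3063, 0.0748]
tool_rot: [[0.055, -0.998, 0.02], [-0.939, -0.058, -0.34], [0.341, -0.0, -0.94]]
ft_force: [-0.3, 1.1, 0.5]
grip_width: 0.0106
```

Run:
```python
from plan import *
plan([.4587,-.303,.03])
for n in("top","scene"): fuse(n,save=f"pics/{n}6.png")
im=cv2.imread("pics/top6.png"); im2=cv2.imread("pics/scene6.png")
cv2.imwrite("pics/v6.png",np.hstack([cv2.resize(im[195:275,300:380],None,fx=5,fy=5,interpolation=cv2.INTER_CUBIC),cv2.resize(im2[195:285,300:390],(400,400),interpolation=cv2.INTER_CUBIC)]))
```

```text
pos [ 0.4582 -0.3063  0.0748] yaw/tool [[0.055, -0.998, 0.02], [-0.939, -0.058, -0.34], [0.341, -0.0, -0.94]] units [-0.458 -0.017  1.025] F [-0.3  1.1  0.5]
scene px [352.9 221.7] [346, 208, 15, 27, 201] mean [ 449.9 -297.4   93.4] min [ 431. -311.   79.] max [ 483. -280.  121.]
```

View pics/v6.png

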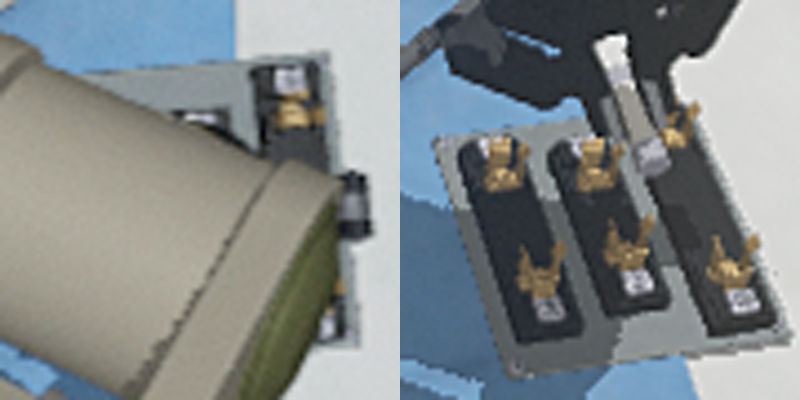

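Run:
```python
from h import *
t=np.radians(3.56); px=np.array([np.cos(t),np.sin(t)]); py=np.array([-np.sin(t),np.cos(t)])
for n in("top","scene"):
    im=cv2.imread(f"pics/{n}0.png"); P=cloud(n,np.load(f"pics/{n}0.npy")); hsv=cv2.cvtColor(im,cv2.COLOR_BGR2HSV)
    q=P[...,:2]-[.4574,-.2983]; a=q@px*1000; b=q@py*1000; z=P[...,2]*1000
    g=(hsv[...,0]>10)&(hsv[...,0]<30)&(hsv[...,1]>90)&(hsv[...,2]>60)&(abs(a)<67)&(abs(b)<65)&(z>5)
    for nm,o,c in(("mid",42,27.5),("short",0,20.5),("long",-42,37.5)):
        for sg in(1,-1):
            k=g&(abs(b-o)<20)&(abs(a-sg*c)<14)
            top=k&(z>24)
            print(n,nm,sg*c,k.sum(),"a",np.percentile(a[k],[5,50,95]).round(1),"b-o",np.percentile(b[k]-o,[5,50,95]).round(1),"z",np.percentile(z[k],[5,50,95]).round(0),"| high:",top.sum(),(np.median(a[top]).round(1),np.median(b[top]-o).round(1),(b[top]-o).min().round(1),(b[top]-o).max().round(1)) if top.any() else "")
    # plate/slab extents: dark top points
    dk=(hsv[...,2]<75)&(abs(z-13)<4)
    for nm,o,L in(("mid",42,105),("short",0,91),("long",-42,125)):
        k=dk&(abs(b-o)<20)&(abs(a)<70); print(n,nm,"slab a",np.percentile(a[k],[1,99]).round(1),"b-o",np.percentile(b[k]-o,[2,98]).round(1))
    pl=(abs(z-3)<6)&(hsv[...,1]<60)&(hsv[...,2]>90)&(hsv[...,2]<175)&(abs(a)<80)&(abs(b-63)<6)
    print(n,"plate left strip a",np.percentile(a[pl],[1,99]).round(1),"b max",b[pl].max().round(1))
```

```text
top mid 27.5 22 a [24.7 27.8 36.8] b-o [-8.8 -5.4  7.1] z [13. 27. 38.] | high: 12 (np.float64(27.5), np.float64(-2.6), np.float64(-8.8), np.float64(7.8))
top mid -27.5 21 a [-30.6 -27.3 -24.4] b-o [-9.8 -6.4  8. ] z [13. 30. 39.] | high: 14 (np.float64(-28.1), np.float64(-6.3), np.float64(-9.8), np.float64(8.5))
top short 20.5 32 a [17.6 21.8 30.5] b-o [-8.3 -1.5  7.9] z [14. 26. 38.] | high: 17 (np.float64(22.4), np.float64(-0.7), np.float64(-9.9), np.float64(8.1))
top short -20.5 16 a [-29.7 -20.9 -17.4] b-o [-9.6 -6.3  7.6] z [15. 32. 39.] | high: 12 (np.float64(-21.3), np.float64(-2.8), np.float64(-9.3), np.float64(7.8))
top long 37.5 31 a [34.8 38.4 47. ] b-o [-9.2 -3.6  8.6] z [13. 29. 40.] | high: 19 (np.float64(38.4), np.float64(-3.6), np.float64(-9.5), np.float64(9.1))
top long -37.5 28 a [-46.  -37.7 -33.8] b-o [-8.2 -3.2  7.5] z [13. 27. 36.] | high: 16 (np.float64(-38.0), np.float64(0.8), np.float64(-8.5), np.float64(7.7))
top mid slab a [-49.2  49.7] b-o [-14.5  13.2]
top short slab a [-41.8  43.4] b-o [-14.2  13.7]
top long slab a [-58.7  60.3] b-o [-14.5  14. ]
top pl
[... 511 characters left out ...]
oat64(7.4))
scene short -20.5 33 a [-31.5 -22.5 -17.4] b-o [-10.1  -2.4   2.8] z [14. 20. 35.] | high: 13 (np.float64(-22.6), np.float64(-8.0), np.float64(-11.3), np.float64(2.9))
scene long 37.5 31 a [34.3 38.4 48.3] b-o [-9.1 -3.2  3.4] z [14. 23. 35.] | high: 14 (np.float64(44.2), np.float64(-4.0), np.float64(-9.9), np.float64(6.4))
scene long -37.5 39 a [-48.2 -39.9 -35.2] b-o [-9.5 -0.8  5.1] z [14. 20. 33.] | high: 16 (np.float64(-38.1), np.float64(-1.8), np.float64(-9.5), np.float64(5.4))
scene mid slab a [-52.   47.4] b-o [-14.1  13. ]
scene short slab a [-44.9  43.1] b-o [-13.8  13.1]
scene long slab a [-61.6  56.9] b-o [-14.3  13.4]
scene plate left strip a [-65.2  63.4] b max 68.2
```

step_arm([
  {"xyz": [-0.166,0.007,0.485],"turn": [0,0,0],"gripper": -1},
  {"xyz": [-0.166,0.007,0.485],"turn": [0,0,0],"gripper": -1},
  {"xyz": [0,0,0],"turn": [0,0,0],"gripper": -1},
  {"xyz": [0,0,0],"turn": [0,0,0],"gripper": -1},
  {"xyz": [0,0,0],"turn": [0,0,0],"gripper": -1},
  {"xyz": [0,0,0],"turn": [0,0,0],"gripper": -1},
], squeeze=80)

```text
time_s: 11.92
position: [0.4589, -0.3055, 0.0353]
tool_rot: [[0.058, -0.998, 0.023], [-0.938, -0.062, -0.342], [0.343, -0.001, -0.939]]
ft_force: [0.4, -0.5, -0.2]
grip_width: 0.0095
```

```bash
cat >> plan.py <<'E'
t_=np.radians(3.56); PX=np.array([np.cos(t_),np.sin(t_)]); PY=np.array([-np.sin(t_),np.cos(t_)]); O=np.array([.4575,-.299])
def held(n,row,zc,half,save=None):
    "points of the held/seated fuse in panel frame: slices along row; zc expected centre height mm; needs no occlusion"
    im,d=cams.get_image(n); P=cloud(n,d); d0=np.load(f"pics/{n}0.npy")
    if save: cv2.imwrite(save,im[:,:,::-1])
    a=(P[...,:2]-O)@PX*1000; b=(P[...,:2]-O)@PY*1000-row; z=P[...,2]*1000
    hsv=cv2.cvtColor(im,cv2.COLOR_RGB2HSV)
    m=(d0-d>.006)&(abs(b)<11)&(abs(z-zc-2)<9)&(hsv[...,1]<75)&(hsv[...,2]>70)&(abs(a)<half+9)
    for lo in range(-int(half)-8,int(half)+8,6):
        k=m&(a>=lo)&(a<lo+6)
        if k.sum()>3: print(n,"a",lo,k.sum(),"b",b[k].min().round(1),b[k].mean().round(1),b[k].max().round(1),"z",z[k].min().round(1),z[k].max().round(1),"V",hsv[...,2][k].mean().round())
    if m.any(): print(" a range",a[m].min().round(1),a[m].max().round(1))
E
python3 - <<'E'
from plan import *
plan([.4582,-.3037,.033]); held("scene",0,45,25.5,"pics/scene7.png")
E
```

```text
pos [ 0.4589 -0.3055  0.0353] yaw/tool [[0.058, -0.998, 0.023], [-0.938, -0.062, -0.342], [0.343, -0.001, -0.939]] units [-0.063  0.014  0.038] F [ 0.4 -0.5 -0.2]
scene a -27 34 b -6.8 -0.3 5.7 z 39.0 53.0 V 147.0
scene a -21 21 b -7.4 0.2 5.6 z 46.2 54.3 V 147.0
scene a -15 27 b -10.2 0.9 9.9 z 43.6 54.0 V 130.0
scene a -9 17 b -8.9 0.8 10.5 z 44.4 53.9 V 136.0
scene a -3 13 b -3.8 0.7 4.0 z 49.1 54.4 V 144.0
scene a 3 13 b -4.7 0.4 4.6 z 48.9 53.5 V 144.0
scene a 9 11 b -4.1 0.1 3.4 z 48.0 52.9 V 172.0
scene a 15 10 b -4.0 0.7 3.9 z 49.0 54.2 V 179.0
scene a 21 9 b -4.0 0.2 4.1 z 49.6 52.6 V 179.0
 a range -26.9 25.5
```

step_arm([
  {"xyz": [-0.052,0,0.141],"turn": [0,0,0],"gripper": -1},
  {"xyz": [-0.052,0,0.141],"turn": [0,0,0],"gripper": -1},
  {"xyz": [0,0,0],"turn": [0,0,0],"gripper": -1},
  {"xyz": [0,0,0],"turn": [0,0,0],"gripper": -1},
])

```text
time_s: 12.3
position: [0.4584, -0.3054, 0.0216]
tool_rot: [[0.058, -0.998, 0.021], [-0.938, -0.062, -0.341], [0.341, -0.0, -0.94]]
ft_force: [1.9, -0.2, -2.0]
grip_width: 0.0095
```

step_arm([
  {"xyz": [-0.043,0,0.118],"turn": [0,0,0],"gripper": -1},
  {"xyz": [-0.043,0,0.118],"turn": [0,0,0],"gripper": -1},
  {"xyz": [0,0,0],"turn": [0,0,0],"gripper": -1},
  {"xyz": [0,0,0],"turn": [0,0,0],"gripper": -1},
])

```text
time_s: 12.63
position: [0.4587, -0.3058, 0.0142]
tool_rot: [[0.058, -0.998, 0.023], [-0.937, -0.062, -0.344], [0.345, -0.002, -0.939]]
ft_force: [-4.8, 8.3, 25.5]
grip_width: 0.0093
```

Run:
```python
from plan import *
plan([.4582,-.3037,.033]); held("scene",0,26,25.5,"pics/scene8.png")
```

```text
pos [ 0.4587 -0.3058  0.0142] yaw/tool [[0.058, -0.998, 0.023], [-0.937, -0.062, -0.344], [0.345, -0.002, -0.939]] units [ 0.111  0.007 -0.459] F [-4.8  8.3 25.5]
scene a -27 21 b -5.6 -0.1 4.7 z 22.1 32.7 V 160.0
scene a -21 15 b -5.7 -0.8 3.1 z 29.7 34.0 V 165.0
scene a -15 27 b -10.0 0.7 10.2 z 23.3 34.8 V 128.0
scene a -9 16 b -7.9 0.6 7.3 z 26.4 35.1 V 140.0
scene a -3 11 b -4.0 0.4 4.6 z 28.8 32.3 V 141.0
scene a 3 12 b -4.1 0.2 5.1 z 27.8 31.3 V 142.0
scene a 9 11 b -4.2 -0.2 3.2 z 28.3 32.5 V 171.0
scene a 15 12 b -4.0 0.1 3.9 z 28.1 33.3 V 181.0
scene a 21 7 b -4.8 -0.6 2.1 z 28.4 34.7 V 185.0
 a range -26.8 24.0
```

Bottomed out on the saddles at 25 N, with the fuse top at about 33–34 mm, which matches the seat. I'll release and back off along the tool axis, then check.

step_arm([
  {"xyz": [0,0,0],"turn": [0,0,0],"gripper": -0.4},
  {"xyz": [0,0,0],"turn": [0,0,0],"gripper": -0.34},
  {"xyz": [0,0,0],"turn": [0,0,0],"gripper": -0.34},
  {"xyz": [0,0,0],"turn": [0,0,0],"gripper": -0.34},
  {"xyz": [0,0,-0.3],"turn": [0,0,0],"gripper": -0.34},
  {"xyz": [0,0,-0.95],"turn": [0,0,0],"gripper": -0.34},
  {"xyz": [0,0,-0.95],"turn": [0,0,0],"gripper": -0.34},
  {"xyz": [-0.743,0.085,-0.271],"turn": [0,0,0],"gripper": -0.2},
  {"xyz": [-0.743,0.085,-0.271],"turn": [0,0,0],"gripper": -0.1},
  {"xyz": [-0.743,0.085,-0.271],"turn": [0,0,0],"gripper": -0.1},
  {"xyz": [-0.743,0.085,-0.271],"turn": [0,0,0],"gripper": -0.1},
  {"xyz": [-0.743,0.085,-0.271],"turn": [0,0,0],"gripper": -0.1},
  {"xyz": [-0.743,0.085,-0.271],"turn": [0,0,0],"gripper": -0.1},
  {"xyz": [0,0,0],"turn": [0,-0.872,0],"gripper": -0.1},
  {"xyz": [0,0,0],"turn": [0,-0.872,0],"gripper": -0.1},
  {"xyz": [0,0,0],"turn": [0,-0.872,0],"gripper": -0.1},
  {"xyz": [0,0,0],"turn": [0,-0.872,0],"gripper": -0.1},
  {"xyz": [0,0,0],"turn": [0,-0.872,0],"gripper": -0.1},
])

```text
time_s: 14.18
position: [0.4245, -0.0867, 0.0957]
tool_rot: [[0.063, -0.998, 0.001], [-0.998, -0.063, 0.004], [-0.004, -0.002, -1.0]]
ft_force: [0.0, 0.7, -0.3]
grip_width: 0.0385
```

step_arm([
  {"xyz": [0,0,0],"turn": [0,0,0.938],"gripper": -0.1},
  {"xyz": [0,0,0],"turn": [0,0,0.938],"gripper": -0.1},
  {"xyz": [0,0,0],"turn": [0,0,0.938],"gripper": -0.1},
  {"xyz": [0,0,0],"turn": [0,0,0],"gripper": -0.1},
  {"xyz": [0,0,0],"turn": [0,0,0],"gripper": -0.1},
  {"xyz": [0,0,0],"turn": [0,0,0],"gripper": -0.1},
])

```text
time_s: 14.68
position: [0.4243, -0.0871, 0.0951]
tool_rot: [[-0.16, -0.987, 0.0], [-0.987, 0.16, 0.0], [-0.0, -0.0, -1.0]]
ft_force: [0.3, 0.5, -0.0]
grip_width: 0.0383
```

Run:
```python
from plan import *
plan([.425,-.087,-.0055]); held("scene",0,26,25.5,"pics/scene9.png"); held("top",0,26,25.5,"pics/top9.png")
```

```text
pos [ 0.4243 -0.0871  0.0951] yaw/tool [[-0.16, -0.987, 0.0], [-0.987, 0.16, 0.0], [-0.0, -0.0, -1.0]] units [-0.005 -0.016  2.515] F [ 0.3  0.5 -0. ]
scene a -27 25 b -5.5 -0.3 4.4 z 22.4 34.2 V 157.0
scene a -21 9 b -4.5 -0.1 5.4 z 27.8 32.6 V 183.0
scene a -15 16 b -7.0 -0.6 5.4 z 26.5 33.8 V 202.0
scene a -9 18 b -7.7 -0.2 5.0 z 26.8 33.3 V 201.0
scene a -3 18 b -5.7 0.8 4.9 z 23.2 33.5 V 199.0
scene a 3 17 b -7.1 -0.4 5.5 z 25.4 31.6 V 191.0
scene a 9 17 b -5.5 0.5 5.2 z 24.1 33.5 V 196.0
scene a 15 15 b -5.8 0.2 4.9 z 24.3 33.1 V 170.0
scene a 21 7 b -4.1 -0.4 2.7 z 30.1 33.3 V 188.0
 a range -26.9 25.0
top a -27 11 b -5.4 0.4 5.1 z 29.1 34.8 V 168.0
top a -21 16 b -4.5 0.8 6.0 z 27.0 34.1 V 173.0
top a -15 17 b -5.4 0.5 6.2 z 29.2 35.0 V 190.0
top a -9 15 b -6.3 -0.1 6.0 z 27.9 35.7 V 183.0
top a -3 14 b -4.1 1.1 6.5 z 25.8 35.9 V 186.0
top a 3 18 b -5.0 1.0 6.2 z 27.1 33.3 V 184.0
top a 9 15 b -5.8 -0.3 6.0 z 28.0 32.5 V 185.0
top a 15 14 b -5.9 1.1 5.5 z 27.6 36.6 V 167.0
top a 21 11 b -4.0 1.2 6.4 z 28.2 34.4 V 163.0
 a range -25.3 24.4
```

Short is home: level, top at 33–34 mm, centred within about 1 mm in both cameras. Now the mid fuse.

step_arm([
  {"xyz": [0,0,0.8],"turn": [0,0,0],"gripper": -0.1},
  {"xyz": [0,0,0.8],"turn": [0,0,0],"gripper": -0.1},
  {"xyz": [0,0,0.6],"turn": [0,0,0],"gripper": -0.1},
  {"xyz": [0,0,0.275],"turn": [0,0,0],"gripper": -0.1},
  {"xyz": [0,0,0],"turn": [0,0,0],"gripper": -0.1},
  {"xyz": [0,0,0],"turn": [0,0,0],"gripper": -0.1},
  {"xyz": [0,0,0],"turn": [0,0,0],"gripper": -0.1},
  {"xyz": [0,0,0],"turn": [0,0,0],"gripper": -1},
  {"xyz": [0,0,0],"turn": [0,0,0],"gripper": -1},
  {"xyz": [0,0,0],"turn": [0,0,0],"gripper": -1},
  {"xyz": [0,0,0],"turn": [0,0,0],"gripper": -1},
  {"xyz": [0,0,0],"turn": [0,0,0],"gripper": -1},
  {"xyz": [0,0,0],"turn": [0,0,0],"gripper": -1},
], squeeze=80)

```text
time_s: 15.87
position: [0.4248, -0.0875, -0.0031]
tool_rot: [[-0.163, -0.987, 0.002], [-0.987, 0.163, -0.001], [0.001, -0.002, -1.0]]
ft_force: [-1.7, 0.3, 9.5]
grip_width: 0.0094
```

step_arm([
  {"xyz": [0,0,-0.5],"turn": [0,0,0],"gripper": -1},
  {"xyz": [0,0,-0.8],"turn": [0,0,0],"gripper": -1},
  {"xyz": [0,0,-0.7],"turn": [0,0,0],"gripper": -1},
  {"xyz": [0,0,0],"turn": [0,0,-0.943],"gripper": -1},
  {"xyz": [0,0,0],"turn": [0,0,-0.943],"gripper": -1},
  {"xyz": [0,0,0],"turn": [0,0,-0.943],"gripper": -1},
  {"xyz": [0.807,-0.289,0],"turn": [0,0,0],"gripper": -1},
  {"xyz": [0.807,-0.289,0],"turn": [0,0,0],"gripper": -1},
  {"xyz": [0,0,0],"turn": [0,0.873,0],"gripper": -1},
  {"xyz": [0,0,0],"turn": [0,0.873,0],"gripper": -1},
  {"xyz": [0,0,0],"turn": [0,0.873,0],"gripper": -1},
  {"xyz": [0,0,0],"turn": [0,0,0],"gripper": -1},
  {"xyz": [0,0,0],"turn": [0,0,0],"gripper": -1},
  {"xyz": [0,0,0],"turn": [0,0,0],"gripper": -1},
])

```text
time_s: 17.03
position: [0.4517, -0.1504, 0.0762]
tool_rot: [[0.061, -0.998, 0.014], [-0.976, -0.063, -0.206], [0.207, -0.001, -0.978]]
ft_force: [0.2, -0.1, 0.4]
grip_width: 0.0088
```

Run:
```python
from plan import *
plan([.4557,-.2609,.075]); fuse("top")
```

```text
pos [ 0.4517 -0.1504  0.0762] yaw/tool [[0.061, -0.998, 0.014], [-0.976, -0.063, -0.206], [0.207, -0.001, -0.978]] units [2.698 0.075 0.6  ] F [ 0.2 -0.1  0.4]
top px [273.  226.5] [270, 226, 6, 3, 11] mean [ 482.7 -145.5   92.3] min [ 480. -150.   87.] max [ 484. -139.   97.]
top px [342.1 237.2] [339, 226, 8, 23, 125] mean [ 456.6 -298.6   31.5] min [ 432. -307.   25.] max [ 481. -292.   37.]
```

step_arm([
  {"xyz": [0.896,0.025,0.2],"turn": [0,0,0],"gripper": -1},
  {"xyz": [0.896,0.025,0.2],"turn": [0,0,0],"gripper": -1},
  {"xyz": [0.896,0.025,0.2],"turn": [0,0,0],"gripper": -1},
  {"xyz": [0,0,0],"turn": [0,0,0],"gripper": -1},
  {"xyz": [0,0,0],"turn": [0,0,0],"gripper": -1},
  {"xyz": [-0.103,0,0.489],"turn": [0,0,0],"gripper": -1},
  {"xyz": [-0.103,0,0.489],"turn": [0,0,0],"gripper": -1},
  {"xyz": [0,0,0],"turn": [0,0,0],"gripper": -1},
  {"xyz": [0,0,0],"turn": [0,0,0],"gripper": -1},
  {"xyz": [0,0,0],"turn": [0,0,0],"gripper": -1},
  {"xyz": [0,0,0],"turn": [0,0,0],"gripper": -1},
])

```text
time_s: 18.0
position: [0.4559, -0.2604, 0.0359]
tool_rot: [[0.062, -0.998, 0.014], [-0.976, -0.063, -0.208], [0.209, -0.001, -0.978]]
ft_force: [-1.3, -1.1, 0.9]
grip_width: 0.009
```

Run:
```python
from plan import *
plan([.4557,-.2605,.035]); held("scene",42,45,32.5,"pics/scene10.png")
```

```text
pos [ 0.4559 -0.2604  0.0359] yaw/tool [[0.062, -0.998, 0.014], [-0.976, -0.063, -0.208], [0.209, -0.001, -0.978]] units [-0.003  0.004  0.022] F [-1.3 -1.1  0.9]
scene a -34 26 b -6.1 0.0 6.4 z 39.6 51.8 V 126.0
scene a -28 23 b -6.6 1.1 6.6 z 44.0 53.3 V 119.0
scene a -22 16 b -5.2 1.1 6.3 z 46.7 52.7 V 137.0
scene a -16 19 b -5.8 1.1 7.3 z 45.2 53.3 V 134.0
scene a -10 28 b -9.3 1.2 10.9 z 45.9 54.6 V 130.0
scene a -4 9 b -2.9 1.2 10.6 z 43.0 54.8 V 144.0
scene a 2 11 b -3.8 -0.1 3.6 z 47.8 52.7 V 136.0
scene a 8 7 b -3.3 -0.7 1.8 z 49.8 51.0 V 148.0
scene a 14 8 b -3.9 -0.4 2.3 z 50.7 53.2 V 142.0
scene a 20 10 b -4.4 -1.4 2.6 z 50.1 53.4 V 185.0
scene a 26 7 b -5.7 -2.1 0.7 z 49.9 53.5 V 181.0
 a range -31.0 32.4
```

step_arm([
  {"xyz": [-0.027,0,0.125],"turn": [0,0,0],"gripper": -1},
  {"xyz": [-0.027,0,0.125],"turn": [0,0,0],"gripper": -1},
  {"xyz": [-0.027,0,0.125],"turn": [0,0,0],"gripper": -1},
  {"xyz": [0,0,0],"turn": [0,0,0],"gripper": -1},
  {"xyz": [-0.027,0,0.125],"turn": [0,0,0],"gripper": -1},
  {"xyz": [0,0,0],"turn": [0,0,0],"gripper": -1},
  {"xyz": [0,0,0],"turn": [0,0,0],"gripper": -1},
])

```text
time_s: 18.63
position: [0.456, -0.261, 0.0158]
tool_rot: [[0.061, -0.998, 0.015], [-0.976, -0.063, -0.21], [0.211, -0.002, -0.978]]
ft_force: [-2.3, 2.2, 16.6]
grip_width: 0.009
```

Run:
```python
from plan import *
plan([.4557,-.2605,.014]); held("scene",42,26,32.5,"pics/scene11.png")
```

```text
pos [ 0.456  -0.261   0.0158] yaw/tool [[0.061, -0.998, 0.015], [-0.976, -0.063, -0.21], [0.211, -0.002, -0.978]] units [-0.023  0.008  0.042] F [-2.3  2.2 16.6]
scene a -34 19 b -6.5 -1.6 4.7 z 20.6 34.1 V 124.0
scene a -28 16 b -5.6 0.3 7.9 z 27.0 36.0 V 125.0
scene a -22 11 b -4.2 0.1 3.2 z 29.2 33.4 V 141.0
scene a -16 24 b -6.6 1.1 9.5 z 23.1 35.2 V 135.0
scene a -10 25 b -9.6 0.7 10.9 z 26.1 36.7 V 125.0
scene a -4 9 b -3.5 -0.2 2.9 z 29.1 31.9 V 152.0
scene a 2 10 b -3.6 -0.8 2.6 z 30.0 32.9 V 134.0
scene a 8 8 b -3.3 -0.9 1.1 z 29.2 32.9 V 150.0
scene a 14 7 b -5.3 -1.3 1.7 z 28.3 32.9 V 140.0
scene a 20 10 b -4.8 -0.9 1.9 z 30.2 33.3 V 184.0
scene a 26 8 b -6.2 -3.0 -0.1 z 29.3 32.4 V 178.0
 a range -30.8 33.9
```

step_arm([
  {"xyz": [-0.008,0,0.038],"turn": [0,0,0],"gripper": -1},
  {"xyz": [0,0,0],"turn": [0,0,0],"gripper": -1},
  {"xyz": [0,0,0],"turn": [0,0,0],"gripper": -0.4},
  {"xyz": [0,0,0],"turn": [0,0,0],"gripper": -0.34},
  {"xyz": [0,0,0],"turn": [0,0,0],"gripper": -0.34},
  {"xyz": [0,0,0],"turn": [0,0,0],"gripper": -0.34},
  {"xyz": [0,0,-0.3],"turn": [0,0,0],"gripper": -0.34},
  {"xyz": [0,0,-0.95],"turn": [0,0,0],"gripper": -0.34},
  {"xyz": [0,0,-0.95],"turn": [0,0,0],"gripper": -0.34},
  {"xyz": [-0.893,-0.099,-0.192],"turn": [0,0,0],"gripper": -0.1},
  {"xyz": [-0.893,-0.099,-0.192],"turn": [0,0,0],"gripper": -0.1},
  {"xyz": [-0.893,-0.099,-0.192],"turn": [0,0,0],"gripper": -0.1},
  {"xyz": [0,0,0],"turn": [0,-0.873,0],"gripper": -0.1},
  {"xyz": [0,0,0],"turn": [0,-0.873,0],"gripper": -0.1},
  {"xyz": [0,0,0],"turn": [0,-0.873,0],"gripper": -0.1},
  {"xyz": [0,0,0],"turn": [0,0,-0.978],"gripper": -0.1},
  {"xyz": [0,0,0],"turn": [0,0,-0.978],"gripper": -0.1},
  {"xyz": [0,0,0],"turn": [0,0,-0.978],"gripper": -0.1},
  {"xyz": [0,0,0],"turn": [0,0,-0.978],"gripper": -0.1},
  {"xyz": [0,0,0],"turn": [0,0,-0.978],"gripper": -0.1},
])

```text
time_s: 20.35
position: [0.459, -0.1319, 0.0986]
tool_rot: [[0.442, -0.897, -0.001], [-0.897, -0.442, 0.001], [-0.001, 0.001, -1.0]]
ft_force: [-0.1, 0.9, -0.3]
grip_width: 0.0385
```

Run:
```python
from plan import *
plan([.6518,-.1128,.10])
for n in("scene","top"): held(n,42,26,32.5,f"pics/{n}12.png")
# long fuse refit, subpixel PCA from both initial views by brightness weighting
for n,z in(("top",.007),("scene",.007)):
    im=cv2.imread(f"pics/{n}12.png"); o=ortho(n,im,.59,.71,-.18,-.05,z); h=cv2.cvtColor(o,cv2.COLOR_BGR2HSV)
    m=((h[...,1]<70)&(h[...,2]>95)).astype(np.uint8); k,L,S,C=cv2.connectedComponentsWithStats(m); i=1+S[1:,4].argmax()
    v,u=np.nonzero(L==i); r=cv2.minAreaRect(np.c_[.71-v*.0005,-.05-u*.0005].astype(np.float32)*1000); print(n,r)
```

```text
pos [ 0.459  -0.1319  0.0986] yaw/tool [[0.442, -0.897, -0.001], [-0.897, -0.442, 0.001], [-0.001, 0.001, -1.0]] units [ 1.702 -4.535 -0.04 ] F [-0.1  0.9 -0.3]
scene a -34 18 b -6.2 -0.6 4.6 z 21.0 32.0 V 136.0
scene a -28 16 b -5.3 -0.3 8.1 z 29.4 36.5 V 185.0
scene a -22 15 b -6.3 -0.5 5.6 z 26.4 32.6 V 192.0
scene a -16 17 b -4.9 1.3 5.8 z 25.3 31.4 V 200.0
scene a -10 20 b -5.7 1.1 6.0 z 25.8 31.9 V 200.0
scene a -4 17 b -6.3 0.4 6.4 z 24.0 32.7 V 195.0
scene a 2 14 b -6.4 0.1 5.7 z 25.3 33.1 V 195.0
scene a 8 19 b -6.1 0.4 5.2 z 25.2 33.1 V 199.0
scene a 14 14 b -5.0 1.4 5.5 z 24.7 33.5 V 197.0
scene a 20 15 b -5.4 0.4 5.4 z 24.4 33.5 V 193.0
scene a 26 13 b -5.5 -0.3 3.9 z 29.7 34.0 V 177.0
 a range -31.2 35.0
top a -34 5 b -5.3 -0.5 4.0 z 28.5 34.5 V 162.0
top a -28 15 b -3.8 1.4 7.1 z 27.7 35.9 V 171.0
top a -22 18 b -3.9 1.7 6.9 z 27.3 35.6 V 179.0
top a -16 15 b -5.2 0.4 6.5 z 28.2 36.3 V 188.0
top a -10 13 b -5.3 1.5 6.5 z 29.0 35.7 V 187.0
top a -4 18 b -3.9 2.0 7.4 z 27.0 33.9 V 180.0
top a 2 17 b -4.6 1.1 6.9 z 27.7 36.1 V 190.0
top a 8 15 b -5.7 0.6 6.5 z 26.6 35.7 V 183.0
top a 14 15 b -3.4 2.1 7.2 z 26.6 36.6 V 185.0
top a 20 16 b -4.0 1.6 7.1 z 27.9 35.0 V 176.0
top a 26 13 b -4.8 -0.4 4.8 z 28.6 34.4 V 177.0
top a 32 6 b -5.2 0.8 6.3 z 29.0 33.9 V 150.0
 a range -30.5 34.1
top ((652.0499877929688, -112.85002136230469), (87.43025207519531, 14.98165512084961), 26.56505012512207)
scene ((678.98046875, -99.12438201904297), (35.61994552612305, 16.06389808654785), 24.775142669677734)
```

Mid is home too: level, about +1.9 mm along the row (5 mm allowed), and about +0.5–1 mm across. Now the long fuse.

step_arm([
  {"xyz": [0.34,-0.907,0],"turn": [0,0,0],"gripper": -0.1},
  {"xyz": [0.34,-0.907,0],"turn": [0,0,0],"gripper": -0.1},
  {"xyz": [0.34,-0.907,0],"turn": [0,0,0],"gripper": -0.1},
  {"xyz": [0.34,-0.907,0],"turn": [0,0,0],"gripper": -0.1},
  {"xyz": [0.34,-0.907,0],"turn": [0,0,0],"gripper": -0.1},
  {"xyz": [0,0,0],"turn": [0,0,0],"gripper": -0.1},
  {"xyz": [0,0,0],"turn": [0,0,0],"gripper": -0.1},
  {"xyz": [0,0,0.8],"turn": [0,0,0],"gripper": -0.1},
  {"xyz": [0,0,0.8],"turn": [0,0,0],"gripper": -0.1},
  {"xyz": [0,0,0.6],"turn": [0,0,0],"gripper": -0.1},
  {"xyz": [0,0,0.2],"turn": [0,0,0],"gripper": -0.1},
  {"xyz": [0,0,0],"turn": [0,0,0],"gripper": -0.1},
  {"xyz": [0,0,0],"turn": [0,0,0],"gripper": -0.1},
  {"xyz": [0,0,0],"turn": [0,0,0],"gripper": -0.1},
])

```text
time_s: 21.62
position: [0.6528, -0.114, 0.0051]
tool_rot: [[0.438, -0.899, 0.003], [-0.899, -0.438, -0.001], [0.002, -0.002, -1.0]]
ft_force: [0.3, 0.1, 0.5]
grip_width: 0.0387
```

```bash
python3 - <<'E'
from plan import *
plan([.6519,-.1128,-.0035])
E
python3 tip.py
```

```text
pos [ 0.6528 -0.114   0.0051] yaw/tool [[0.438, -0.899, 0.003], [-0.899, -0.438, -0.001], [0.002, -0.002, -1.0]] units [-0.037  0.007  0.216] F [0.3 0.1 0.5]
tcp [ 0.6528 -0.1139  0.0051] F [0.4 0.6 0.4] w 0.03822491727797111
tool-frame most forward [[18.0, -4.0, -11.0], [19.0, 3.0, -13.0], [18.0, -5.0, -17.0], [17.0, 2.0, -20.0], [19.0, 8.0, -21.0], [19.0, 4.0, -24.0], [18.0, 9.0, -26.0], [28.0, 6.0, -28.0], [19.0, 11.0, -30.0], [23.0, 9.0, -33.0]]
tool-frame most forward [[-26.0, 8.0, -13.0], [-23.0, 12.0, -18.0], [-29.0, 8.0, -21.0], [-30.0, 6.0, -23.0], [-28.0, 6.0, -25.0], [-27.0, 10.0, -28.0], [-34.0, 4.0, -30.0], [-34.0, -5.0, -32.0], [-26.0, 9.0, -34.0], [-34.0, 4.0, -36.0]]
```

step_arm([
  {"xyz": [-0.02,0,0.2],"turn": [0,0,0],"gripper": -0.1},
  {"xyz": [0,0,0],"turn": [0,0,0],"gripper": -0.1},
  {"xyz": [0,0,0],"turn": [0,0,0],"gripper": -1},
  {"xyz": [0,0,0],"turn": [0,0,0],"gripper": -1},
  {"xyz": [0,0,0],"turn": [0,0,0],"gripper": -1},
  {"xyz": [0,0,0],"turn": [0,0,0],"gripper": -1},
  {"xyz": [0,0,0],"turn": [0,0,0],"gripper": -1},
  {"xyz": [0,0,0],"turn": [0,0,0],"gripper": -1},
], squeeze=80)

```text
time_s: 22.33
position: [0.6519, -0.1129, -0.0046]
tool_rot: [[0.439, -0.899, 0.001], [-0.899, -0.439, -0.0], [0.0, -0.0, -1.0]]
ft_force: [-1.1, 0.5, 3.0]
grip_width: 0.0097
```

step_arm([
  {"xyz": [0,0,-0.5],"turn": [0,0,0],"gripper": -1},
  {"xyz": [0,0,-0.85],"turn": [0,0,0],"gripper": -1},
  {"xyz": [0,0,-0.85],"turn": [0,0,0],"gripper": -1},
  {"xyz": [-0.356,0.923,0],"turn": [0,0,0],"gripper": -1},
  {"xyz": [-0.356,0.923,0],"turn": [0,0,0],"gripper": -1},
  {"xyz": [-0.356,0.923,0],"turn": [0,0,0],"gripper": -1},
  {"xyz": [-0.356,0.923,0],"turn": [0,0,0],"gripper": -1},
  {"xyz": [-0.356,0.923,0],"turn": [0,0,0],"gripper": -1},
  {"xyz": [0,0,0],"turn": [0,0,0.986],"gripper": -1},
  {"xyz": [0,0,0],"turn": [0,0,0.986],"gripper": -1},
  {"xyz": [0,0,0],"turn": [0,0,0.986],"gripper": -1},
  {"xyz": [0,0,0],"turn": [0,0,0.986],"gripper": -1},
  {"xyz": [0,0,0],"turn": [0,0,0.986],"gripper": -1},
  {"xyz": [0,0,0],"turn": [0,0.96,0],"gripper": -1},
  {"xyz": [0,0,0],"turn": [0,0.96,0],"gripper": -1},
  {"xyz": [0,0,0],"turn": [0,0.96,0],"gripper": -1},
  {"xyz": [0,0,0],"turn": [0,0.96,0],"gripper": -1},
  {"xyz": [0,0,0],"turn": [0,0.96,0],"gripper": -1},
  {"xyz": [0,0,0],"turn": [0,0,0],"gripper": -1},
  {"xyz": [0,0,0],"turn": [0,0,0],"gripper": -1},
])

```text
time_s: 24.0
position: [0.4546, -0.129, 0.0828]
tool_rot: [[0.057, -0.998, 0.022], [-0.926, -0.061, -0.372], [0.373, 0.001, -0.928]]
ft_force: [0.2, -0.2, -0.9]
grip_width: 0.0094
```

Run:
```python
from plan import *
for i in range(3): cams.camera_info("top")
fuse("top"); plan([.461,-.3465,.083])
import sys; sys.argv=['x']
from clr import clear,down
s=env.observe()
for z in(.083,.06,.035,.013):
    q,e,c=clear(np.array([.461,-.3465,z]),down(22)); print(z,q.round(0).tolist(),round(e,3),{k:(round(v[0]*1000),v[1].round(2).tolist()) for k,v in c.items()})
```

```text
top px [261.3 227.4] [258, 221, 7, 15, 87] mean [ 481.3 -121.1   99.1] min [ 466. -127.   93.] max [ 495. -114.  104.]
top px [322.9 237.6] [319, 223, 8, 30, 159] mean [ 456.6 -256.    31.8] min [ 425. -263.   27.] max [ 489. -248.   36.]
top px [342.1 237. ] [339, 226, 8, 23, 124] mean [ 457.  -298.4   31.9] min [ 433. -306.   26.] max [ 481. -292.   38.]
top px [263.7 255. ] [261, 247, 7, 16, 89] mean [ 424.7 -124.7   99.3] min [ 410. -131.   93.] max [ 441. -119.  105.]
pos [ 0.4548 -0.1296  0.083 ] yaw/tool [[0.056, -0.998, 0.022], [-0.926, -0.06, -0.372], [0.373, 0.0, -0.928]] units [5.03  0.172 2.021] F [ 0.8  0.6 -0.7]
0.083 [-42.0, 29.0, 93.0, -22.0, 45.0, 59.0] 0.0 {'wrist': (29, [0.44, -0.33, 0.41]), 'fore': (63, [0.44, -0.33, 0.4]), 'body': (52, [0.56, -0.29, 0.12])}
0.06 [-42.0, 31.0, 94.0, -23.0, 42.0, 61.0] 0.0 {'wrist': (39, [0.44, -0.33, 0.4]), 'fore': (77, [0.44, -0.33, 0.4]), 'body': (50, [0.56, -0.29, 0.12])}
0.035 [-42.0, 33.0, 95.0, -25.0, 38.0, 63.0] 0.0 {'wrist': (56, [0.44, -0.33, 0.4]), 'fore': (90, [0.4, -0.35, 0.36]), 'body': (48, [0.56, -0.29, 0.12])}
0.013 [-42.0, 35.0, 96.0, -27.0, 36.0, 65.0] 0.0 {'wrist': (73, [0.57, -0.29, 0.21]), 'fore': (98, [0.38, -0.36, 0.33]), 'body': (47, [0.56, -0.29, 0.12])}
```

step_arm([
  {"xyz": [0.805,0.025,0.427],"turn": [0,0,0],"gripper": -1},
  {"xyz": [0.805,0.025,0.427],"turn": [0,0,0],"gripper": -1},
  {"xyz": [0.805,0.025,0.427],"turn": [0,0,0],"gripper": -1},
  {"xyz": [0.805,0.025,0.427],"turn": [0,0,0],"gripper": -1},
  {"xyz": [0.805,0.025,0.427],"turn": [0,0,0],"gripper": -1},
  {"xyz": [0.805,0.025,0.427],"turn": [0,0,0],"gripper": -1},
  {"xyz": [0,0,0],"turn": [0,0,0],"gripper": -1},
  {"xyz": [0,0,0],"turn": [0,0,0],"gripper": -1},
  {"xyz": [0,0,0],"turn": [0,0,0],"gripper": -1},
  {"xyz": [0,0,0],"turn": [0,0,0],"gripper": -1},
])

```text
time_s: 24.88
position: [0.4614, -0.3466, 0.0605]
tool_rot: [[0.056, -0.998, 0.022], [-0.926, -0.06, -0.373], [0.374, -0.0, -0.927]]
ft_force: [-0.7, -0.8, -1.0]
grip_width: 0.0094
```

Run:
```python
from plan import *
plan([.4619,-.3472,.034]); held("scene",-42,71,42.5,"pics/scene13.png")
```

```text
pos [ 0.4614 -0.3466  0.0605] yaw/tool [[0.056, -0.998, 0.022], [-0.926, -0.06, -0.373], [0.374, -0.0, -0.927]] units [-0.235 -0.011  0.621] F [-0.7 -0.8 -1. ]
scene a -44 35 b -6.0 0.8 7.3 z 65.4 79.4 V 151.0
scene a -38 22 b -5.4 2.0 7.1 z 69.3 78.9 V 177.0
scene a -32 19 b -4.1 1.9 6.4 z 69.4 78.4 V 203.0
scene a -26 19 b -5.0 2.2 6.2 z 68.5 77.4 V 198.0
scene a -20 19 b -5.0 1.9 7.2 z 69.0 78.1 V 178.0
scene a -14 35 b -10.1 1.5 10.1 z 68.0 80.8 V 136.0
scene a -8 15 b -2.3 2.3 9.6 z 64.5 80.1 V 135.0
scene a -2 12 b -2.9 0.9 4.9 z 73.5 78.4 V 146.0
scene a 4 12 b -2.6 1.3 4.4 z 74.7 78.9 V 147.0
scene a 10 11 b -3.9 0.3 4.0 z 74.5 78.2 V 190.0
scene a 16 10 b -2.9 1.0 4.4 z 74.8 78.1 V 226.0
scene a 22 13 b -5.5 0.4 4.5 z 73.8 78.4 V 203.0
scene a 28 11 b -5.5 -0.4 3.0 z 74.0 77.8 V 203.0
scene a 34 11 b -6.7 -0.9 4.2 z 73.7 78.6 V 178.0
 a range -43.2 40.2
```

step_arm([
  {"xyz": [-0.109,-0.012,0.307],"turn": [0,0,0],"gripper": -1},
  {"xyz": [-0.109,-0.012,0.307],"turn": [0,0,0],"gripper": -1},
  {"xyz": [0,0,0],"turn": [0,0,0],"gripper": -1},
  {"xyz": [0,0,0],"turn": [0,0,0],"gripper": -1},
  {"xyz": [0,0,0],"turn": [0,0,0],"gripper": -1},
  {"xyz": [0,0,0],"turn": [0,0,0],"gripper": -1},
])

```text
time_s: 25.43
position: [0.463, -0.3483, 0.0353]
tool_rot: [[0.055, -0.998, 0.023], [-0.925, -0.06, -0.375], [0.375, -0.001, -0.927]]
ft_force: [0.4, -0.0, 0.2]
grip_width: 0.0099
```

Run:
```python
from plan import *
plan([.4624,-.3482,.0145]); held("scene",-42,45,42.5,"pics/scene14.png")
```

```text
pos [ 0.463  -0.3483  0.0353] yaw/tool [[0.055, -0.998, 0.023], [-0.925, -0.06, -0.375], [0.375, -0.001, -0.927]] units [-0.199  0.015  0.48 ] F [ 0.4 -0.   0.2]
scene a -44 32 b -8.1 -1.0 5.5 z 40.7 53.4 V 150.0
scene a -38 18 b -6.9 -0.0 5.0 z 41.4 54.5 V 173.0
scene a -32 17 b -6.7 0.8 4.8 z 45.9 53.9 V 202.0
scene a -26 19 b -7.9 0.0 4.4 z 44.1 53.5 V 200.0
scene a -20 20 b -6.1 -0.1 5.0 z 45.4 51.7 V 186.0
scene a -14 19 b -9.6 -0.6 5.3 z 45.6 55.6 V 143.0
scene a -8 25 b -9.3 2.1 9.9 z 41.9 53.9 V 129.0
scene a -2 14 b -4.8 -0.2 4.3 z 47.9 54.1 V 148.0
scene a 4 10 b -4.5 -0.5 3.5 z 49.1 55.9 V 140.0
scene a 10 11 b -4.4 -0.6 3.3 z 49.0 52.8 V 161.0
scene a 16 11 b -5.6 -1.4 1.8 z 47.1 52.4 V 211.0
scene a 22 14 b -5.8 -1.3 2.5 z 47.2 55.6 V 211.0
scene a 28 10 b -5.8 -0.2 4.5 z 49.5 54.1 V 208.0
scene a 34 11 b -7.3 -2.3 2.6 z 49.1 52.5 V 180.0
 a range -42.0 38.8
```

step_arm([
  {"xyz": [-0.052,0,0.128],"turn": [0,0,0],"gripper": -1},
  {"xyz": [-0.052,0,0.128],"turn": [0,0,0],"gripper": -1},
  {"xyz": [-0.052,0,0.128],"turn": [0,0,0],"gripper": -1},
  {"xyz": [0,0,0],"turn": [0,0,0],"gripper": -1},
  {"xyz": [-0.052,0,0.128],"turn": [0,0,0],"gripper": -1},
  {"xyz": [0,0,0],"turn": [0,0,0],"gripper": -1},
  {"xyz": [0,0,0],"turn": [0,0,0],"gripper": -1},
])

```text
time_s: 26.07
position: [0.4627, -0.3482, 0.0147]
tool_rot: [[0.055, -0.998, 0.023], [-0.925, -0.06, -0.376], [0.377, -0.001, -0.926]]
ft_force: [-7.9, 12.4, 27.5]
grip_width: 0.0096
```

Run:
```python
from plan import *
plan([.4624,-.3482,.0145]); held("scene",-42,26,42.5,"pics/scene15.png")
```

```text
pos [ 0.4627 -0.3482  0.0147] yaw/tool [[0.055, -0.998, 0.023], [-0.925, -0.06, -0.376], [0.377, -0.001, -0.926]] units [-0.002  0.006  0.004] F [-7.9 12.4 27.5]
scene a -44 19 b -5.9 -0.8 4.7 z 21.1 32.3 V 146.0
scene a -38 16 b -5.7 -1.0 4.0 z 28.3 33.5 V 184.0
scene a -32 14 b -6.0 0.1 4.4 z 22.6 32.4 V 196.0
scene a -26 21 b -8.4 0.4 5.8 z 23.3 33.5 V 196.0
scene a -20 18 b -6.4 -0.2 5.1 z 25.6 33.6 V 189.0
scene a -14 23 b -9.0 1.0 10.7 z 23.1 36.9 V 127.0
scene a -8 27 b -9.3 0.5 10.6 z 21.8 36.8 V 131.0
scene a -2 13 b -3.3 0.2 4.0 z 27.8 36.3 V 143.0
scene a 4 9 b -4.0 0.1 3.3 z 28.7 32.2 V 153.0
scene a 10 10 b -2.5 0.5 3.8 z 28.4 32.8 V 174.0
scene a 16 11 b -4.7 -0.5 3.6 z 28.0 31.7 V 203.0
scene a 22 10 b -5.9 -0.7 2.9 z 28.6 32.2 V 211.0
scene a 28 13 b -5.4 -1.0 2.9 z 27.9 32.2 V 209.0
scene a 34 8 b -5.7 -1.1 3.7 z 29.2 31.6 V 177.0
 a range -42.1 37.9
```

step_arm([
  {"xyz": [0,0,0],"turn": [0,0,0],"gripper": -0.4},
  {"xyz": [0,0,0],"turn": [0,0,0],"gripper": -0.34},
  {"xyz": [0,0,0],"turn": [0,0,0],"gripper": -0.34},
  {"xyz": [0,0,0],"turn": [0,0,0],"gripper": -0.34},
  {"xyz": [0,0,-0.3],"turn": [0,0,0],"gripper": -0.34},
  {"xyz": [0,0,-0.95],"turn": [0,0,0],"gripper": -0.34},
  {"xyz": [0,0,-0.95],"turn": [0,0,0],"gripper": -0.34},
  {"xyz": [-0.867,-0.056,-0.353],"turn": [0,0,0],"gripper": -0.34},
  {"xyz": [-0.867,-0.056,-0.353],"turn": [0,0,0],"gripper": -0.34},
  {"xyz": [-0.867,-0.056,-0.353],"turn": [0,0,0],"gripper": -0.34},
  {"xyz": [-0.867,-0.056,-0.353],"turn": [0,0,0],"gripper": -0.34},
  {"xyz": [-0.867,-0.056,-0.353],"turn": [0,0,0],"gripper": -0.34},
  {"xyz": [0,0,0],"turn": [0,0,0],"gripper": -0.34},
  {"xyz": [0,0,0],"turn": [0,0,0],"gripper": -0.34},
])

```text
time_s: 27.28
position: [0.4608, -0.1261, 0.095]
tool_rot: [[0.058, -0.998, 0.024], [-0.925, -0.063, -0.374], [0.375, -0.0, -0.927]]
ft_force: [0.1, 0.1, 0.1]
grip_width: 0.0284
```

Run:
```python
from plan import *
s=env.observe(); print(s['position'],s['ft_force'].round(1),s['time_s'])
I={}
for n in("top","scene"):
    im,d=cams.get_image(n); P=cloud(n,d); I[n]=im; d0=np.load(f"pics/{n}0.npy"); hsv=cv2.cvtColor(im,cv2.COLOR_RGB2HSV)
    a=(P[...,:2]-O)@PX*1000; b0=(P[...,:2]-O)@PY*1000; z=P[...,2]*1000
    for nm,row,h in(("mid",42,32.5),("short",0,25.5),("long",-42,42.5)):
        b=b0-row; m=(d0-d>.006)&(abs(b)<9)&(abs(z-28)<10)&(hsv[...,1]<75)&(hsv[...,2]>70)&(abs(a)<h+6)
        p=np.polyfit(a[m],b[m],1); r=[np.percentile(z[m&(s*a>h-14)],90).round(1) for s in(-1,1)]
        print(n,nm,m.sum(),"a",np.percentile(a[m],[1,99]).round(1),"b",b[m].mean().round(2),"slope",p[0].round(3),"top z at ends",r)
c=np.hstack([cv2.resize(I["top"][195:275,300:380],(400,400),interpolation=cv2.INTER_CUBIC),cv2.resize(I["scene"][205:285,300:390],(400,400),interpolation=cv2.INTER_CUBIC)])
cv2.imwrite("pics/v16.png",c[:,:,::-1])
```

```text
[ 0.46082472 -0.12609043  0.095     ] [0.1 0.1 0.1] 27.2833
top mid 168 a [-29.9  33.8] b 1.23 slope -0.004 top z at ends [np.float64(34.5), np.float64(35.1)]
top short 131 a [-24.9  24.1] b 0.69 slope 0.007 top z at ends [np.float64(34.2), np.float64(34.6)]
top long 222 a [-41.4  42.2] b 0.66 slope 0.002 top z at ends [np.float64(34.6), np.float64(35.1)]
scene mid 182 a [-30.8  32.5] b 0.31 slope 0.005 top z at ends [np.float64(32.7), np.float64(32.0)]
scene short 140 a [-26.   23.3] b 0.07 slope 0.016 top z at ends [np.float64(32.6), np.float64(32.7)]
scene long 245 a [-42.1  41.4] b 0.09 slope 0.006 top z at ends [np.float64(33.1), np.float64(32.6)]
```

View pics/v16.png

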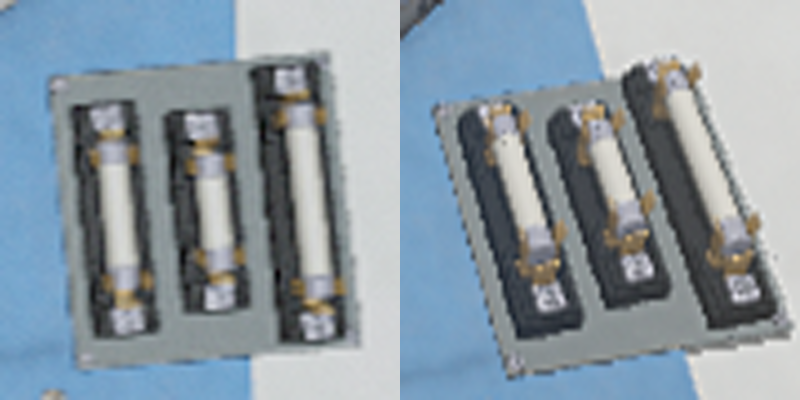

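All three fuses lie level inside their clips: mid at (118,215), short at (210,205) and long at (310,195) in the left half. I'll check the bystanders and hand in.

Run:
```python
from h import *
im,_=cams.get_image("scene"); a=cv2.imread("pics/scene0.png")[:,:,::-1]
for nm,(u0,u1,v0,v1) in dict(battery=(140,182,278,308),heatsink=(158,190,172,202)).items():
    r=cv2.matchTemplate(im[v0-12:v1+12,u0-12:u1+12],np.ascontiguousarray(a[v0:v1,u0:u1]),cv2.TM_CCOEFF_NORMED); m=cv2.minMaxLoc(r); print(nm,"shift px",m[3][0]-12,m[3][1]-12,round(m[1],2))
order.close_job()
```

```text
battery shift px 0 0 0.83
heatsink shift px 0 0 1.0
the job is handed in; nothing more can be done
```

All three fuses are pressed home in their matching bases, and I handed the job in at about 27 s of the 58 s allowed. No verdict came back, so this rests on my own camera checks.

**Last checks, both cameras:**

| Fuse | Base (row) | Off centre along the row (limit 5 mm) | Off centre across the row (limit 3 mm) |
|---|---|---|---|
| Mid | left | about 1–2 mm | 0.3–1.2 mm |
| Short | centre | about 0.5–1.5 mm | 0.1–0.7 mm |
| Long | right | under 0.5 mm | 0.1–0.7 mm |

- **Seating:** both ends of each fuse are level. Their tops read 32–35 mm against 33 mm when seated, and their direction is within 0.02 rad of the row. Each push ended on the saddles at 17–28 N.
- **Clear of everything:** the gripper is clear of the panel and the measured force is about zero. The battery and heat sink show no shift in the pictures. The battery's image match was weaker (0.83), probably because of the arm's shadow.

**What disagreed or went wrong:**
- **Finger length:** the fingertips are about 10 mm behind the reported tool point, not 19 mm ahead as stated. My first grasp closed above the short fuse without moving it. While finding the true height I pressed the fingertips on the mat with about 63 N, under the 120 N limit.
- **Grip reading:** it showed about 10 mm on the 13.2 mm tube.
- **Camera offset:** the two cameras differ by about 1 mm across the rows and 2 mm in height, within their calibration.
- **Hose over the panel:** it was not in the description, so I tilted the wrist 12–22° to keep clear of it.

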